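# Tighten a plaster mould clamp with a breakaway wrench

### The job

Take the breakaway wrench from its wooden tray, fit it down over the square screw head on top of the plaster mould clamp and turn the screw clockwise (seen from above) until the wrench's joint trips and the handle folds. Stop there: pushing on with the handle folded over-tightens the screw and cracks the mould. Then take the wrench off, leaving the screw tight, and lay it flat in its tray again; leave the cup, the jar and the wooden batten where they stand.

Things in the scene. Friction and masses are not known exactly. Their poses are not given: they have to be found in the camera images.
- socket (a point): Centre of the wrench head's square socket at the underside of the head; the wrench lies and works this way up. The head is a steel block 50 x 50 mm, 24 mm high, with a 32 x 32 mm square hole right through it, its sides parallel to x and y. Axes are those of wrench.
- wrench: The breakaway wrench (loose, about 0.37 kg, 290 mm long): head and fork. Origin as socket, z up; the straight handle runs towards -x. The handle pivots in the fork on a vertical pin 40 mm from the socket centre (x = -40 mm). The centre of mass lies about 100 mm from the socket centre along the handle.
- grip (a point): Point on the handle where it is well held, on its centre line, 12 mm above the underside, 160 mm from the socket centre when straight (120 mm from the pin). The rubber handle is a bar 24 mm wide and 24 mm high, reaching 45 mm ahead of this point (towards the pin) and 105 mm behind it; its underside is level with the head's. x points along the handle towards the pin, z up.
- wrench_handle (a joint): Fold of the handle about its pin, rad: 0 straight, 0.30 folded against its stop; grows as the handle swings clockwise (from above). A catch holds it straight up to about 1.3 N m (11 N across the handle at grip); then resistance falls to about 0.5 N m at the stop. Eased off, it springs back straight. It never trips anticlockwise. Pressed against the stop, it drives the screw again.
- screw_seat (a point): On the screw's axis, on top of its round collar (50 mm across) on which the wrench head comes to rest. Above stands the square head: 28 x 28 mm and straight for 14 mm, then tapering to 17 x 17 mm at its top, 32 mm above this point. z up; x, y parallel to the square's sides, turning with the screw. The wrench fits at any of four quarter turns, 2 mm play each side, about 0.15 rad in turning.
- screw (a joint): Turn of the clamp screw, rad; grows clockwise seen from above (tightening). Loosely nipped at the start (0.02 to 0.35). Its friction is about 0.9 N m and its resistance rises by about 0.8 N m per rad as the mould is squeezed; it stays where it is left. The wrench trips with it somewhere between 0.45 and 1.0; above 1.25 the mould cracks.
- clamp: Fixed mould clamp of dark steel around two white plaster mould halves (130 x 124 mm). Origin at the centre of its underside on the table, z up. Base 170 x 200 x 12 mm; two uprights at y = +-82 mm; a yoke 46 mm (x) by 190 mm (y) on top, its upper face 140 mm above the origin, the vertical screw at its middle. screw_seat is 144 mm above the origin.
- tray: Fixed wooden tray, 400 mm (x) by 240 mm (y); origin at the centre of its underside. Its floor is 8 mm thick; a rim 8 mm wide stands 10 mm above the floor (18 mm above the origin). The wrench lies in it with its head towards +x.
- cup: White ceramic cup (bystander), 76 mm across, 85 mm high, origin at the centre of its underside.
- glaze_jar: Closed white jar (bystander), 72 mm across, 100 mm high, origin at the centre of its underside.
- batten: Wooden batten (bystander), 160 x 35 x 22 mm, lying flat, origin at the centre of its underside.

How it is judged:
On the way, in this order (a step that is already met when the one before it is completed fails the run):
1. the wrench, its handle still straight, sits right down on the screw's square head (horizontal distance between socket and screw_seat below 0.006 m and z of socket in the frame of screw_seat below 0.006 m and angle between wrench's own z axis and vertical below 0.12 rad and value of joint wrench_handle below 0.08 rad), for 0.2 s.
2. the handle folds while the wrench sits on the screw and the screw has been drawn tight (horizontal distance between socket and screw_seat below 0.006 m and z of socket in the frame of screw_seat below 0.006 m and angle between wrench's own z axis and vertical below 0.12 rad and value of joint wrench_handle above 0.2 rad and value of joint screw above 0.4 rad), for 0.2 s.
At the end, for the whole second after the job is handed in: The screw is tight (joint between 0.40 and 1.25 rad), and the wrench lies still and flat in the tray: socket and grip points inside the rim and within 7 mm of their height when lying on its floor (value of joint screw between 0.4 and 1.25 rad and x of socket in the frame of tray between -0.165 and 0.165 m and y of socket in the frame of tray between -0.11 and 0.11 m and x of grip in the frame of tray between -0.185 and 0.185 m and y of grip in the frame of tray between -0.11 and 0.11 m and z of socket in the frame of tray below 0.014 m and z of grip in the frame of tray below 0.027 m and linear speed of wrench below 0.02 m/s); the robot touches nothing.
It fails at once if the screw is over-tightened and the mould cracks (screw past 1.25 rad) (value of joint screw above 1.25 rad).
It fails at once if the cup, the jar or the batten is moved by more than 30 mm (distance of any of cup, glaze_jar, batten from where it was at the start of the episode above 0.03 m).
It also fails if it takes over 72 s, if anything falls off the work surface, if the arm or the gripper's body presses on something with over 40 N, if the wrist force passes 120 N, or if a joint passes its speed limit or range.

### The arm

A 7-joint arm with a two-finger parallel gripper is mounted at the origin on the work surface. World frame = base frame: x ahead of the robot, y to its left, z up, the work surface at z = 0. Lengths are in m, angles in rad, forces in N, time in s.
With the tool pointing down it reaches from about 0.425 to 0.875 m from the base axis. Payload 8.4 kg.
Tool frame: the origin (TCP) lies at the very end of the fingers, on their centre line; the grasp point (between the pads) lies 19 mm behind it; y points along the fingers, x is the direction in which the jaws open and shut, and the axes are right-handed (so a half turn about y gives the same grasp; the last joint's range is limited). The gripper opens to 85 mm and grips with 20 to 120 N. Pads are 22 mm wide; open, the fingers measure 114 mm over their backs; the gripper's body (76 mm by 85 mm) begins 54 mm behind the grasp point. The pads swing forward as they close: fully open they stand 13 mm farther back than shut.
Start: joints at [1.142, 0.333, 0.04, 1.465, -0.013, 1.343, -0.059], TCP at [0.21, -0.615, 0.231] pointing down, gripper open.
Joint ranges: [-2.58, 2.58], [-0.38, 2.09], [-1.3, 1.39], [0.25, 2.4], [-1.5, 4.64], [0.08, 2.09], [-2.65, 2.65]. Speed limits (rad/s): [2.22, 2.22, 2.79, 2.79, 3.14, 3.14, 3.14].

### API

Orientations are given as a unit quaternion [w, x, y, z].
In Python, from rig import monitor, eyes, bot gives the robot as it stands.
- The arm moves only by the tool play_rows, never from a script. Its argument "rows" is a list that holds one entry, the list of rows, each a list of 7 numbers: the opening in per cent of the stroke, from 0 (shut) to 100 (fully open), then the shift along the tool's x, y, z in m, then the turn, a rotation vector about the tool's x, y, z in degrees. A call has 1 to 10 rows; each row shifts and turns the pose as measured when the row begins, along the tool's axes as they then stand; what a row does not reach is not made up. A row lasts 1/8 s, in which the tool goes at most 62.5 mm and 10.7 degrees, less where a joint would pass 70% of its speed; a pose out of reach is approached as far as the arm can. A call is refused whole if a number of a shift passes 0.0625 or a number of a turn 10.7, either way. A call with a gripper value outside its range is refused whole. The fingers move at their own pace and stop on an object; "force" is the grip in N (left out, the last holds). Time passes only in rows, so rows that do not move let the fingers close. It gives the time, the measured TCP pose, the force and the opening at its end, in the units of the state.
- monitor.get_state(): the state, without advancing time (a new reading comes with each control period).
- eyes.grab_frame(name): name is "scene" or "side" or "wrist"; returns a dict with "frame" (400x640x3 uint8, red, green, blue), "fx", "fy", "cx", "cy" (pixels), "eye" and "orientation" of the camera in the world; the wrist camera has in their place "mount" (4x4, takes a point from camera to tool coordinates, whose origin is the TCP and whose axes are the tool frame's). Camera axes: x right, y up, looking along -z (the intrinsics and any distortion apply to the point x, -y, -z); pixel columns grow to the right and rows downward; lengths in m; the calibration is good to about 2 mm. A picture is of the moment at which its call begins: read the wrist's pose just before it. There is no depth.
- bot.job_done(): hands the job in, once; it reports no verdict.
The state is a dict: "time_s": time; "q": joint angles; "qvel": joint speeds; "tau": joint torques, N m; "eef_pos": TCP position; "ee_rot": TCP orientation; "ft_force": force on the tool from outside, world axes, zero at the start; "ft_torque": the same for the moment, N m; "opening": finger opening in m.
Only numpy, scipy, OpenCV 4.12 (cv2) and the standard library are available. Lean on these libraries where they do the work, as an engineer would, in place of code of your own. Each camera call takes 0.05 s, during which the arm holds its last target.

## Working session

There is one attempt and no reset: what is moved stays moved. The work goes in short steps, Python scripts to look and compute and a tool call to move; the robot and the scene stay as the last step left them, time stands still between calls to the robot, and variables do not carry over. Pictures are saved under pics/ and viewed, and the job is handed in when it is done.

Besides the shell and the picture viewer there is one more tool, called after ">>>" in YAML: its name, and indented under it one key for each argument. play_rows: Moves the arm, as the interface text tells. Its arguments: {"type":"object","properties":{"rows":{"type":"array"},"force":{"type":"number"}},"required":["rows"]}

```bash
ls; mkdir -p pics; python3 - <<'E'
from rig import monitor, eyes, bot
import cv2
s=monitor.get_state()
print(s)
for n in ["scene","side","wrist"]:
    f=eyes.grab_frame(n)
    cv2.imwrite(f"pics/{n}0.png",cv2.cvtColor(f["frame"],cv2.COLOR_RGB2BGR))
    print(n,{k:v for k,v in f.items() if k!="frame"})
E
```

```text
pics
{'time_s': 0.0, 'q': array([ 1.14183856,  0.33388323,  0.03988252,  1.46625643, -0.01340847,
        1.34331817, -0.05852563]), 'qvel': array([ 0.00107047, -0.00186836,  0.00013193,  0.00016192,  0.00212429,
       -0.0003378 , -0.00214349]), 'tau': array([-3.71660080e-04, -6.58561778e+01,  1.36501037e+00, -4.05557871e+01,
        1.67142553e-02,  1.27539510e-02,  6.97517052e-06]), 'eef_pos': array([ 0.21030224, -0.61455768,  0.23044654]), 'ee_rot': array([ 0.57557314, -0.57497587,  0.4116478 , -0.41068771]), 'ft_force': array([0.42652244, 0.01705017, 0.57107047]), 'ft_torque': array([ 0.03677564,  0.00223948, -0.01465916]), 'opening': 0.0855327283013218}
scene {'fx': 419.6998789532973, 'fy': 419.6998789532973, 'cx': 320.5267475997196, 'cy': 200.04388464508443, 'eye': array([0.88362819, 0.50879495, 0.95343467]), 'orientation': array([0.29273452, 0.0948909 , 0.27864879, 0.9097566 ])}
side {'fx': 392.1660275233344, 'fy': 392.1660275233344, 'cx': 320.75427520018104, 'cy': 204.2708150460704, 'eye': array([0.48396512, 0.90458559, 0.73832932]), 'orientation': array([-0.01890498, -0.0219989 ,  0.4472559 ,  0.89393557])}
wrist {'fx': 299.94147751699495, 'fy': 299.94147751699495, 'cx': 322.5214203962386, 'cy': 202.84817048255556, 'mount': array([[ 9.99999433e-01, -9.10902002e-04,  5.51043711e-04,
        -4.27006879e-04],
       [ 7.87447417e-04,  2.84530944e-01, -9.58666533e-01,
        -1.43777839e-01],
       [ 7.16462278e-04,  9.58666424e-01,  2.84531500e-01,
         7.24605904e-02],
       [ 0.00000000e+00,  0.00000000e+00,  0.00000000e+00,
         1.00000000e+00]])}
```

View pics/scene0.png

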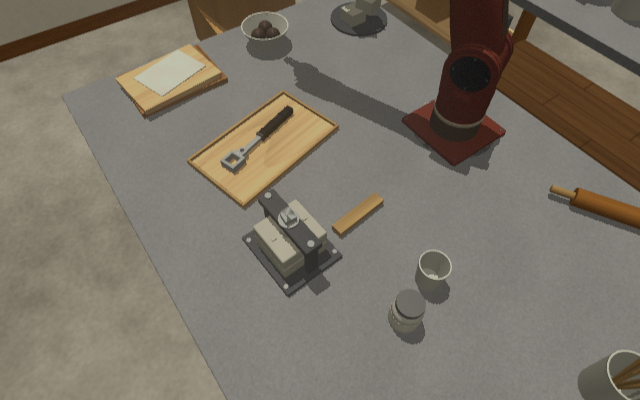

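View pics/side0.png

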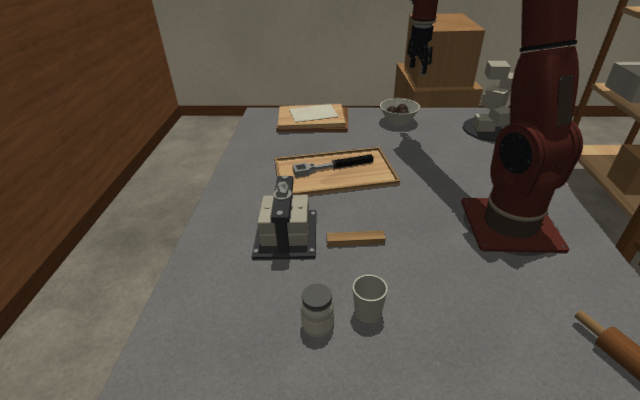

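View pics/wrist0.png

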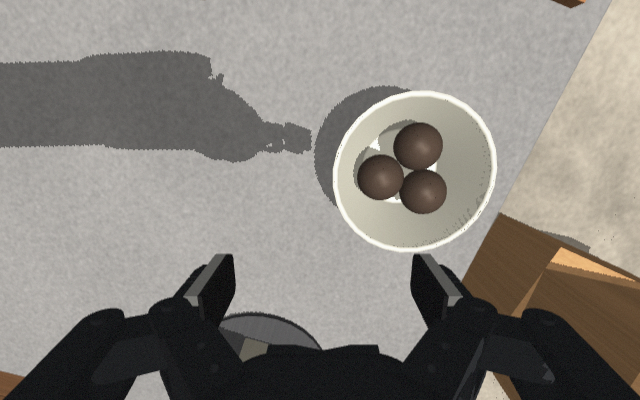

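```bash
cat > h.py <<'E'
import numpy as np, cv2
from scipy.spatial.transform import Rotation as R
def rot(q): return R.from_quat([q[1],q[2],q[3],q[0]]).as_matrix()
def cam(f,s=None):
    if 'mount' in f:
        T=np.eye(4);T[:3,:3]=rot(s['ee_rot']);T[:3,3]=s['eef_pos'];M=T@f['mount'];return M[:3,:3],M[:3,3]
    return rot(f['orientation']),np.array(f['eye'])
def ray(f,u,v,s=None):
    Rm,e=cam(f,s); d=Rm@np.array([(u-f['cx'])/f['fx'],-(v-f['cy'])/f['fy'],-1.]); return e,d
def plane(f,u,v,z,s=None):
    e,d=ray(f,u,v,s); return e+d*(z-e[2])/d[2]
def proj(f,p,s=None):
    Rm,e=cam(f,s); c=Rm.T@(np.array(p)-e); return f['cx']+f['fx']*c[0]/-c[2], f['cy']-f['fy']*c[1]/-c[2]
def two(f1,uv1,f2,uv2,s=None):
    A=np.zeros((3,3));b=np.zeros(3);L=[]
    for f,uv in((f1,uv1),(f2,uv2)):
        e,d=ray(f,*uv,s);d=d/np.linalg.norm(d);P=np.eye(3)-np.outer(d,d);A+=P;b+=P@e;L.append((e,P))
    x=np.linalg.solve(A,b);return x,[np.linalg.norm(P@(x-e)) for e,P in L]
def save(n,img,box=None,k=1):
    if box: x0,y0,x1,y1=box; img=img[y0:y1,x0:x1]
    img=cv2.resize(img,None,fx=k,fy=k,interpolation=cv2.INTER_CUBIC if k>1 else cv2.INTER_AREA)
    cv2.imwrite(f'pics/{n}.png',cv2.cvtColor(img,cv2.COLOR_RGB2BGR))
E
python3 - <<'E'
from h import *
from rig import eyes
import pickle
f=eyes.grab_frame('scene');g=eyes.grab_frame('side')
pickle.dump((f,g),open('fg.pkl','wb'))
save('sc1',f['frame'],(180,80,350,210),4.5); save('sc2',f['frame'],(230,180,350,300),5); save('sd1',g['frame'],(230,130,410,270),4.4)
E
```

```text
(no output)
```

View pics/sc1.png

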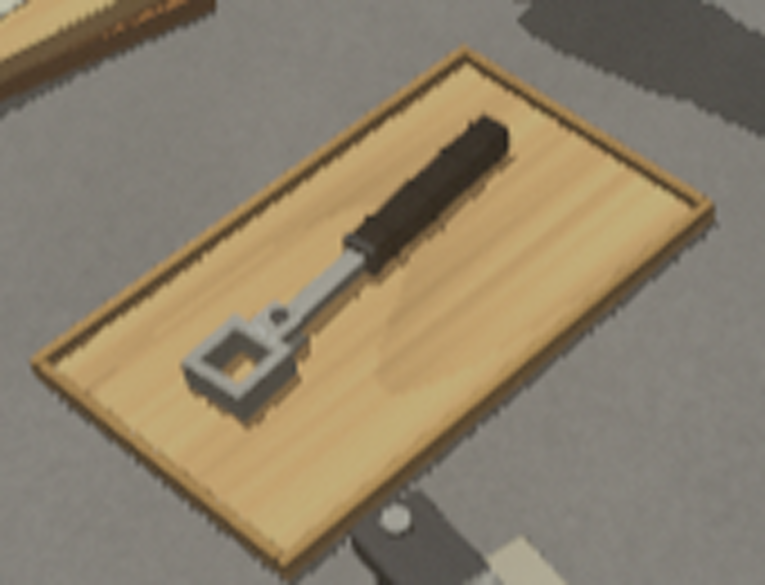

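View pics/sc2.png

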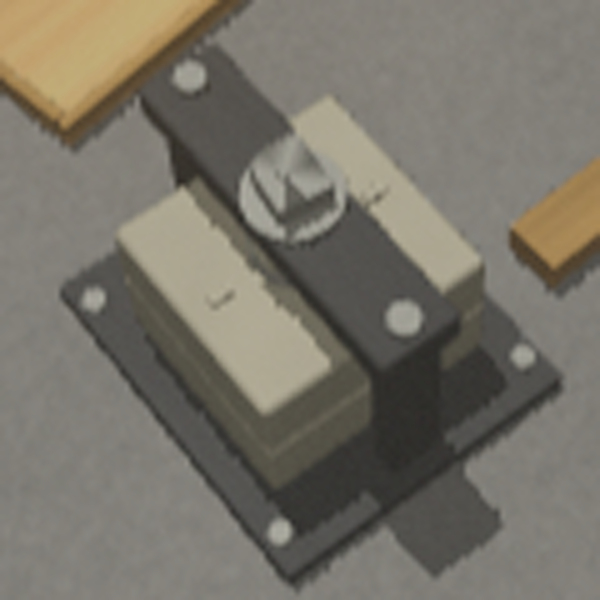

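View pics/sd1.png

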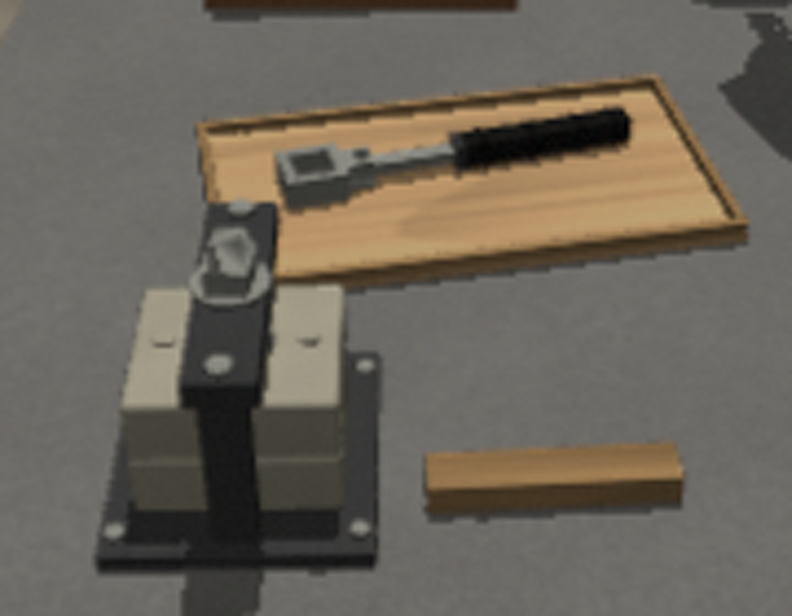

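```bash
python3 - <<'E'
from h import *
import pickle
f,g=pickle.load(open('fg.pkl','rb'))
a=lambda x,y,z,n:print(n,plane(f,180+x/4.5,80+y/4.5,z).round(4))
b=lambda x,y,z,n:print(n,plane(f,230+x/5,180+y/5,z).round(4))
c=lambda x,y,z,n:print(n,'side',plane(g,230+x/4.4,130+y/4.4,z).round(4))
for p in [(185,365),(237,320),(297,347),(243,395)]: a(*p,.032,'headcorner')
a(490,125,.032,'hend');a(365,240,.032,'hfront');a(279,314,.028,'pin')
for p in [(35,360),(283,572),(715,207),(465,48)]: a(*p,.018,'tray')
b(293,190,.144,'collar');b(190,76,.14,'bolt');b(404,320,.14,'bolt')
for p in [(62,290),(290,585),(560,382)]:b(*p,.012,'base')
c(231,283,.144,'collar');c(240,208,.14,'bolt');c(218,365,.14,'bolt')
for p in [(275,152),(337,145),(355,172),(288,180)]: c(*p,.032,'headcorner')
c(625,115,.032,'hend')
for p in [(425,455),(680,445)]:c(*p,.022,'bat')
print('jar',plane(f,408,300,.1),'cup',plane(f,434,260,.085))
E
```

```text
headcorner [ 0.6603 -0.2653  0.032 ]
headcorner [ 0.6155 -0.2791  0.032 ]
headcorner [ 0.5956 -0.2375  0.032 ]
headcorner [ 0.6425 -0.2232  0.032 ]
hend [ 0.3859 -0.3339  0.032 ]
hfront [ 0.5128 -0.2913  0.032 ]
pin [ 0.5899 -0.2714  0.028 ]
tray [ 0.7327 -0.3361  0.018 ]
tray [ 0.6852 -0.1034  0.018 ]
tray [ 0.2971 -0.1919  0.018 ]
tray [ 0.3493 -0.4237  0.018 ]
collar [0.6425 0.0647 0.144 ]
bolt [ 0.6461 -0.0185  0.14  ]
bolt [0.6387 0.1465 0.14  ]
base [ 0.7321 -0.026   0.012 ]
base [0.7242 0.1732 0.012 ]
base [0.557  0.1631 0.012 ]
collar side [0.6427 0.0707 0.144 ]
bolt side [ 0.6489 -0.0177  0.14  ]
bolt side [0.6406 0.145  0.14  ]
headcorner side [ 0.6613 -0.2661  0.032 ]
headcorner side [ 0.6129 -0.2776  0.032 ]
headcorner side [ 0.5955 -0.2372  0.032 ]
headcorner side [ 0.6465 -0.2246  0.032 ]
hend side [ 0.3822 -0.3287  0.032 ]
bat side [0.5278 0.0835 0.022 ]
bat side [0.3673 0.0695 0.022 ]
jar [0.53602012 0.35829948 0.1       ] cup [0.41659798 0.31968948 0.085     ]
```

```bash
python3 - <<'E'
from h import *
from rig import monitor
s=monitor.get_state();M=rot(s['ee_rot']);print(M.round(3),s['time_s'])
print('z yaw',np.degrees(np.arctan2(M[1,2],M[0,2])))
E
```

```text
[[ 0.324 -0.     0.946]
 [-0.946  0.001  0.324]
 [-0.001 -1.    -0.   ]] 0.25
z yaw 18.892141105112945
```

>>> play_rows:
  rows:
    - [[100,-0.03,0,0.05,0,0,0],[100,-0.03,0,0.05,0,0,0],[100,-0.03,0,0.05,0,0,0],[100,-0.03,0,0.05,0,0,0],[100,-0.03,0,0.05,0,0,0],[100,-0.03,0,0.05,0,0,0],[100,-0.03,0,0.05,0,0,0],[100,0,0,0,0,0,0]]

```text
time_s: 1.25
eef_pos: [0.4807, -0.2932, 0.2298]
ee_rot: [0.575, -0.575, 0.412, -0.412]
ft_force: [-0.5, -0.2, -0.3]
opening: 0.085
```

```bash
cat > look.py <<'E'
import sys
from h import *
from rig import monitor,eyes
import pickle
s=monitor.get_state();f=eyes.grab_frame(sys.argv[2] if len(sys.argv)>2 else 'wrist')
pickle.dump((f,s),open('last.pkl','wb'));save(sys.argv[1],f['frame'])
M=rot(s['ee_rot'])
print(s['time_s'],s['eef_pos'].round(4),'zyaw',np.degrees(np.arctan2(M[1,2],M[0,2])).round(2),'ydir',M[:,1].round(4),s['ft_force'].round(2),s['ft_torque'].round(2),s['opening'],s['q'].round(2))
E
python3 look.py w1
```

```text
1.25 [ 0.4807 -0.2932  0.2298] zyaw 18.78 ydir [-4.e-04  4.e-04 -1.e+00] [-0.52 -0.17 -0.27] [-0.06  0.01  0.  ] 0.08504433113848926 [ 0.67  0.17 -0.23  1.67  0.04  1.3  -0.81]
```

View pics/w1.png

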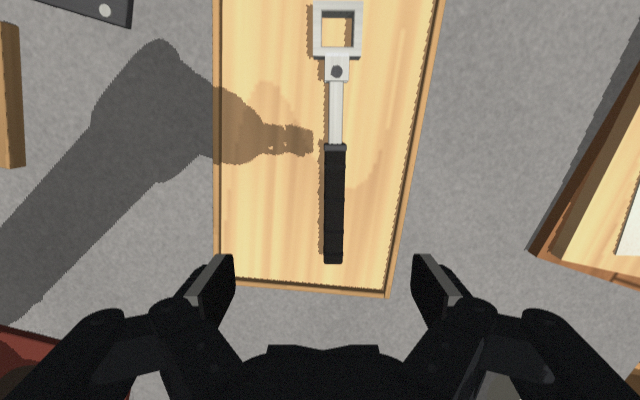

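```bash
python3 - <<'E'
from h import *
import pickle
f,s=pickle.load(open('last.pkl','rb'))
M=rot(s['ee_rot'])
def c(u,v,z,n):
    p=plane(f,u,v,z,s);print(n,p.round(4),'tool',(M.T@(p-s['eef_pos'])).round(4))
img=f['frame'].astype(int)
# head-grey: contour
hsv=cv2.cvtColor(f['frame'],cv2.COLOR_RGB2HSV)
m=((hsv[...,2]<60)).astype(np.uint8); m[:,:300]=0;m[:,370:]=0;m[:130]=0;m[275:]=0
ct=max(cv2.findContours(m,0,2)[0],key=cv2.contourArea);print(cv2.minAreaRect(ct))
for v in (160,200,240):
    r=np.where(m[v])[0];c((r[0]+r[-1])/2,v,.032,'handle %d %d'%(r[0],r[-1]))
c(337,28.5,.032,'hole?');c(337,71,.032,'pin');
for p in [(313,3),(362,3),(362,53),(313,53)]:c(*p,.032,'corner')
c(335,145,.032,'front');c(333,263,.032,'rear')
E
```

```text
((334.0, 207.0), (112.0, 20.0), 90.0)
handle 325 344 [ 0.5057 -0.2984  0.032 ] tool [0.013  0.1977 0.022 ]
handle 324 343 [ 0.4606 -0.313   0.032 ] tool [ 0.0124  0.1978 -0.0254]
handle 324 342 [ 0.412  -0.3295  0.032 ] tool [ 0.0123  0.1978 -0.0767]
hole? [ 0.6322 -0.2563  0.032 ] tool [0.0139 0.1977 0.1553]
pin [ 0.5948 -0.2696  0.032 ] tool [0.0145 0.1977 0.1156]
corner [ 0.6457 -0.2262  0.032 ] tool [-0.0102  0.1977  0.1778]
corner [ 0.6614 -0.2722  0.032 ] tool [0.0384 0.1977 0.1778]
corner [ 0.6193 -0.2884  0.032 ] tool [0.0401 0.1977 0.1328]
corner [ 0.603  -0.2404  0.032 ] tool [-0.0106  0.1977  0.1328]
front [ 0.5218 -0.2933  0.032 ] tool [0.0133 0.1977 0.0389]
rear [ 0.3824 -0.34    0.032 ] tool [ 0.0127  0.1978 -0.1081]
```

>>> play_rows:
  rows:
    - [[100,0.013,0.05,-0.005,0,0.4,0],[100,0,0.05,0,0,0,0],[100,0,0.05,0,0,0,0],[100,0,0.03,0,0,0,0],[100,0,0.0,0,0,0,0]]

```text
time_s: 1.92
eef_pos: [0.4741, -0.3182, 0.0458]
ee_rot: [-0.569, 0.573, -0.417, 0.418]
ft_force: [-0.2, -0.5, 0.4]
opening: 0.0855
```

```bash
python3 look.py w2
```

```text
1.925 [ 0.4741 -0.3182  0.0458] zyaw 17.66 ydir [-0.0013 -0.0053 -1.    ] [-0.2  -0.46  0.38] [-0.04 -0.    0.09] 0.08553506124647707 [ 0.68  0.35 -0.2   1.85  0.09  0.95 -0.83]
```

View pics/w2.png

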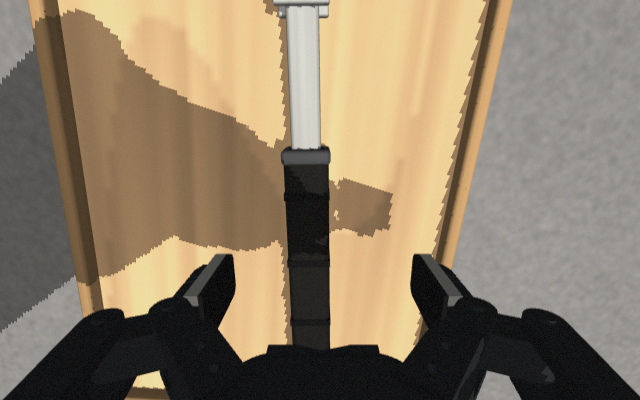

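```bash
python3 - <<'E'
from h import *
import pickle
f,s=pickle.load(open('last.pkl','rb'))
M=rot(s['ee_rot'])
def c(u,v,z,n):
    p=plane(f,u,v,z,s);print(n,p.round(4),'tool',(M.T@(p-s['eef_pos'])).round(4))
c(305.5,152,.032,'front');c(307,180,.032,'h');c(309,260,.032,'h');c(310,320,.032,'h')
print('down in tool',M.T@[0,0,-1], R.from_matrix(M.T@np.array([[0,0,0]]*3)+np.eye(3)) and '')
E
```

```text
front [ 0.522  -0.2931  0.032 ] tool [-0.0094  0.0136  0.0534]
h [ 0.508  -0.2982  0.032 ] tool [-0.0088  0.0137  0.0385]
h [ 0.463  -0.3131  0.032 ] tool [-0.0083  0.0138 -0.009 ]
h [ 0.4237 -0.3257  0.032 ] tool [-0.0082  0.0139 -0.0502]
down in tool [-0.00467715  0.99998509  0.00281685]
```

>>> play_rows:
  rows:
    - [[100,-0.0085,0.01,0.0085,0.2,-0.6,0.3],[100,0,0.012,0,0,0,0],[100,0,0.01,0,0,0,0],[100,0,0,0,0,0,0]]

```text
time_s: 2.48
eef_pos: [0.4829, -0.3093, 0.0171]
ee_rot: [0.574, -0.572, 0.412, -0.417]
ft_force: [-0.1, -1.0, 0.5]
opening: 0.0857
```

```bash
python3 look.py w3
```

```text
2.475 [ 0.4829 -0.3093  0.0171] zyaw 18.26 ydir [ 0.0074 -0.0035 -1.    ] [-0.09 -0.98  0.49] [ 0.01  0.04 -0.04] 0.08571604256782552 [ 0.67  0.39 -0.21  1.87  0.1   0.88 -0.84]
```

View pics/w3.png

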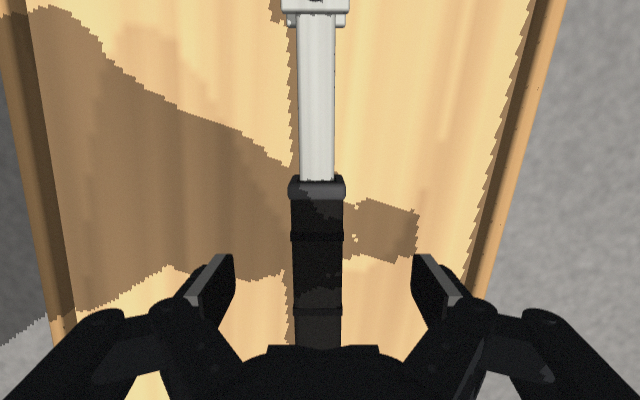

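>>> play_rows:
  rows:
    - [[100,-0.003,0.006,-0.003,-0.3,0,0.3],[40,0,0.001,0,0,0,0],[20,0,0,0,0,0,0],[10,0,0,0,0,0,0],[10,0,0,0,0,0,0],[10,0,0,0,0,0,0]]
  force: 70

```text
time_s: 3.28
eef_pos: [0.4797, -0.3081, 0.0111]
ee_rot: [0.573, -0.573, 0.414, -0.415]
ft_force: [0.5, 0.2, -1.8]
opening: 0.0224
```

```bash
python3 look.py w4
```

```text
3.275 [ 0.4797 -0.3081  0.0111] zyaw 18.23 ydir [ 0.0023 -0.0014 -1.    ] [ 0.48  0.25 -1.77] [-0.02 -0.01  0.  ] 0.02240881593966781 [ 0.67  0.4  -0.21  1.87  0.1   0.88 -0.84]
```

View pics/w4.png

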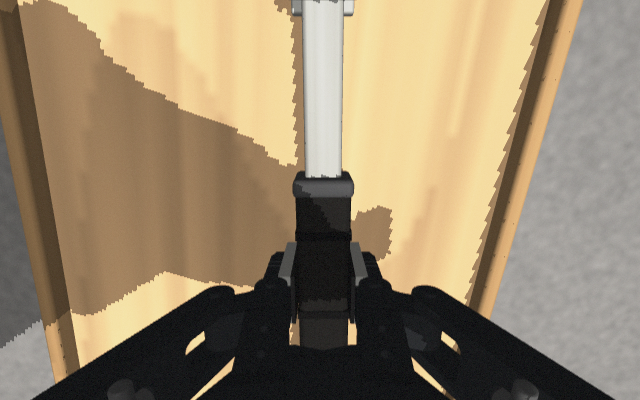

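>>> play_rows:
  rows:
    - [[10,0,-0.01,0,0,0,0],[10,0,-0.03,0,0,0,0],[10,0,-0.05,0,0,0,0],[10,0,-0.05,0,0,0,0],[10,0,-0.05,0,0,0,0],[10,0,-0.05,0,0,0,0],[10,0,-0.05,0,0,0,0],[10,0,-0.03,0,0,0,0],[10,0,0,0,0,0,0]]
  force: 90

```text
time_s: 4.45
eef_pos: [0.4754, -0.3055, 0.3413]
ee_rot: [-0.573, 0.574, -0.416, 0.412]
ft_force: [-0.4, -0.4, -4.9]
opening: 0.0221
```

>>> play_rows:
  rows:
    - [[10,-0.02,0,0.02,0,0,0],[10,-0.04,0,0.03,0,0,0],[10,-0.04,0,0.03,0,0,0],[10,-0.04,0,0.03,0,0,0],[10,-0.04,0,0.03,0,0,0],[10,-0.04,0,0.03,0,0,0],[10,-0.02,0,0.02,0,0,0],[10,0,0,0.01,0,0,0],[10,0,0,0,0,0,0],[10,0,0,0,0,0,0]]

```text
time_s: 5.7
eef_pos: [0.5851, -0.0085, 0.3211]
ee_rot: [-0.567, 0.577, -0.426, 0.404]
ft_force: [-1.0, -0.7, -3.2]
opening: 0.0222
```

```bash
python3 look.py w5
```

```text
5.7 [ 0.5851 -0.0085  0.3211] zyaw 18.09 ydir [-0.0332  0.0065 -0.9994] [-0.98 -0.65 -3.17] [-0.11  0.17  0.02] 0.022239299963605432 [ 0.31  0.23 -0.45  1.44  0.09  1.53 -1.39]
```

View pics/w5.png

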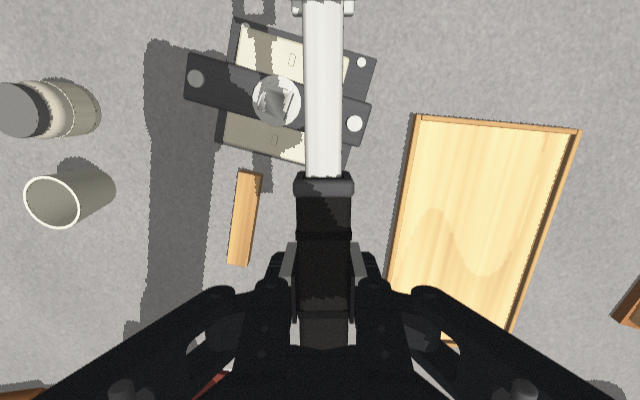

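```bash
python3 - <<'E'
from h import *
import pickle
f,s=pickle.load(open('last.pkl','rb'))
pickle.dump((f,s),open('w5.pkl','wb'))
save('w5z',f['frame'],(240,65,312,135),8)
E
```

```text
(no output)
```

View pics/w5z.png

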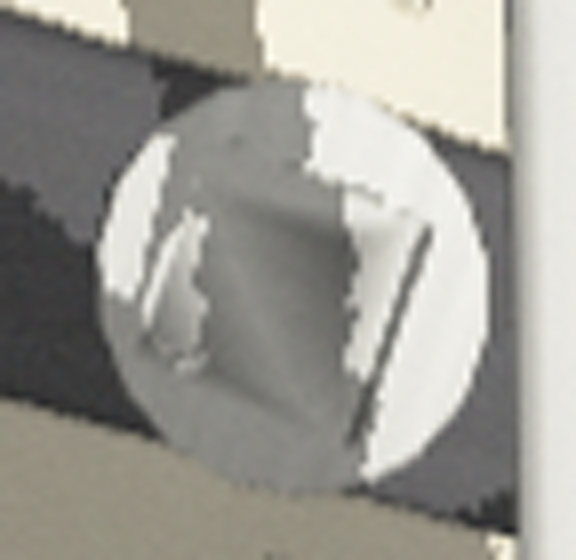

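```bash
python3 - <<'E'
from h import *
import pickle
f,s=pickle.load(open('w5.pkl','rb'))
p=lambda x,y,z:plane(f,240+x/8,65+y/8,z,s)
print('collar',p(293,285,.144).round(4))
hsv=cv2.cvtColor(f['frame'],cv2.COLOR_RGB2HSV)
q=[p(430,225,.158),p(360,410,.158),p(205,190,.158),p(145,335,.158)]
for a in q:print(a.round(4))
for a,b in((0,1),(2,3)):
    d=q[a]-q[b];print(np.degrees(np.arctan2(d[1],d[0])),np.linalg.norm(d))
for a,b in((0,2),(1,3)):
    d=q[a]-q[b];print(np.degrees(np.arctan2(d[1],d[0])),np.linalg.norm(d))
print(plane(f,195,79,.14,s),plane(f,354,123,.14,s))
from rig import eyes
for n in('scene','side'):
    g=eyes.grab_frame(n);pickle.dump(g,open(n+'2.pkl','wb'));save(n+'2',g['frame'])
E
```

```text
collar [0.6456 0.0638 0.144 ]
[0.6578 0.0478 0.158 ]
[0.6347 0.0499 0.158 ]
[0.6532 0.0744 0.158 ]
[0.635  0.0772 0.158 ]
-5.329604083957811 0.023173765860669278
-8.61221252790745 0.018428516914089563
-80.2609261239579 0.027030921479966562
-90.5892931954307 0.027249904073389748
[0.63971604 0.14796518 0.14      ] [ 0.64920001 -0.01809433  0.14      ]
```

View pics/scene2.png

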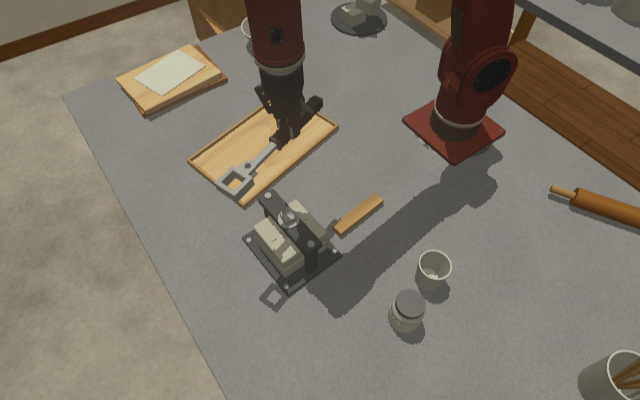

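View pics/side2.png

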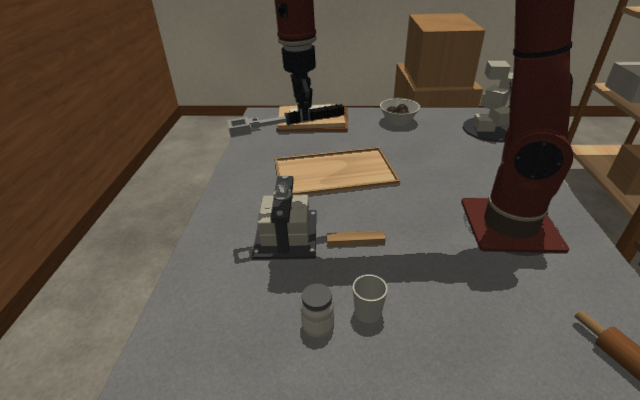

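```bash
python3 - <<'E'
from h import *
import pickle
f,g=pickle.load(open('fg.pkl','rb'))
a=f['frame'][205:232,274:304];b=g['frame'][172:202,270:300]
a=cv2.resize(a,(390,351),interpolation=cv2.INTER_CUBIC);b=cv2.resize(b,(390,390),interpolation=cv2.INTER_CUBIC)
o=np.zeros((390,790,3),np.uint8);o[:351,:390]=a;o[:,400:]=b;save('sq',o)
# drawn check of predicted shoulder corners
E
```

```text
(no output)
```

View pics/sq.png

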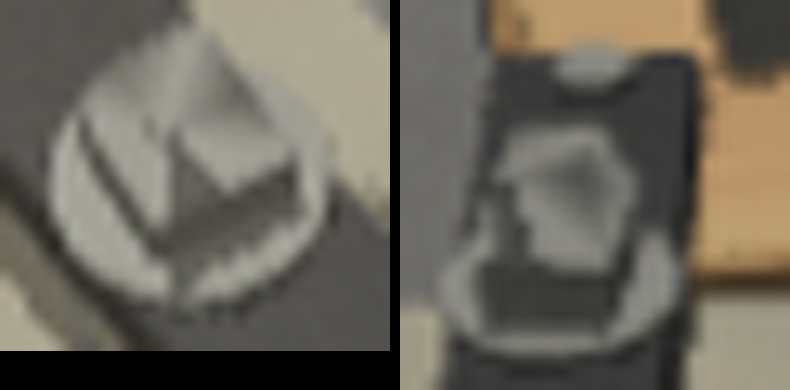

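```bash
python3 - <<'E'
from h import *
import pickle
f,g=pickle.load(open('fg.pkl','rb'))
A=lambda x,y,z:plane(f,274+x/13-.5+.5/13,205+y/13-.5,z)
B=lambda x,y,z:plane(g,270+(x-400)/13-.5,172+y/13-.5,z)
def e(n,p,q):
    d=q-p;print(n,p.round(4),q.round(4),np.degrees(np.arctan2(d[1],d[0])).round(1),np.linalg.norm(d).round(4))
e('A right base',A(172,268,.144),A(298,208,.144))
e('A right shoulder',A(168,240,.158),A(298,165,.158))
e('A left base',A(82,120,.144),A(165,255,.144))
e('B base',B(480,330,.144),B(612,330,.144))
e('B sh',B(482,265,.158),B(615,272,.158))
print(B(565,280,.144))
E
```

```text
A right base [0.6562 0.078  0.144 ] [0.6318 0.0805 0.144 ] 174.0 0.0246
A right shoulder [0.6577 0.0804 0.158 ] [0.6313 0.0808 0.158 ] 179.2 0.0264
A left base [0.6525 0.0435 0.144 ] [0.6558 0.0751 0.144 ] 84.1 0.0317
B base [0.6591 0.0826 0.144 ] [0.6325 0.082  0.144 ] -178.7 0.0266
B sh [0.6578 0.0799 0.158 ] [0.6309 0.0817 0.158 ] 176.1 0.027
[0.64430863 0.06490863 0.144     ]
```

```bash
cat > d.py <<'E'
# usage: d.py x y z yaw -> shift in tool axes and turn to reach pose
import sys
from h import *
from rig import monitor
x,y,z,yaw=map(float,sys.argv[1:5]);yaw=np.radians(yaw)
s=monitor.get_state();M=rot(s['ee_rot'])
Z=np.array([np.cos(yaw),np.sin(yaw),0]);Y=np.array([0,0,-1.]);T=np.c_[np.cross(Y,Z),Y,Z]
print('t',s['time_s'],s['eef_pos'].round(4),'zyaw',np.degrees(np.arctan2(M[1,2],M[0,2])).round(2),'ydir',M[:,1].round(4))
print('F',s['ft_force'].round(1),'T',s['ft_torque'].round(2),'open',round(s['opening'],4),'q',s['q'].round(2))
print('shift mm',(1e3*M.T@(np.array([x,y,z])-s['eef_pos'])).round(1),'turn deg',np.degrees(R.from_matrix(M.T@T).as_rotvec()).round(2))
E
python3 d.py .634 -.095 .28 86.5
```

```text
t 5.85 [ 0.5853 -0.0084  0.3218] zyaw 18.08 ydir [-0.032   0.0065 -0.9995]
F [-0.2  0.7 -3.8] T [-0.12  0.21  0.01] open 0.0223 q [ 0.31  0.23 -0.45  1.44  0.09  1.53 -1.39]
shift mm [98.1 39.6 20.6] turn deg [  0.88 -68.43  -1.78]
```

>>> play_rows:
  rows:
    - [[10,0,0,0,1.7,-5,-0.9],[10,0,0,0,0,-9.5,0],[10,0,0,0,0,-10,0],[10,0,0,0,0,-10,0],[10,0,0,0,0,-10,0],[10,0,0,0,0,-10,0],[10,0,0,0,0,-8,0],[10,0,0,0,0,-4,0],[10,0,0,0,0,0,0]]

```text
time_s: 6.98
eef_pos: [0.5842, -0.0154, 0.3248]
ee_rot: [-0.706, 0.707, -0.021, 0.026]
ft_force: [0.4, -1.4, -2.9]
opening: 0.0219
```

```bash
python3 d.py .634 -.095 .28 86.5
```

```text
t 6.975 [ 0.5842 -0.0154  0.3248] zyaw 86.16 ydir [ 0.0078 -0.0023 -1.    ]
F [ 0.4 -1.4 -2.9] T [-0.21 -0.01 -0.01] open 0.0219 q [ 0.43  0.21 -0.57  1.46  0.11  1.5  -0.2 ]
shift mm [ 54.6  45.4 -76. ] turn deg [ 0.1  -0.34  0.46]
```

>>> play_rows:
  rows:
    - [[10,0.01,0.01,-0.015,0.1,-0.3,0.4],[10,0.015,0.012,-0.02,0,0,0],[10,0.015,0.012,-0.02,0,0,0],[10,0.012,0.009,-0.016,0,0,0],[10,0.002,0.002,-0.005,0,0,0],[10,0,0,0,0,0,0]]

```text
time_s: 7.72
eef_pos: [0.6364, -0.1042, 0.275]
ee_rot: [-0.706, 0.707, -0.026, 0.025]
ft_force: [-0.2, 0.1, -2.5]
opening: 0.0222
```

```bash
python3 d.py .634 -.095 .28 86.5;  python3 - <<'E'
from h import *
import pickle
from rig import eyes
for n in('scene','side','wrist'):
    g=eyes.grab_frame(n);pickle.dump(g,open(n+'3.pkl','wb'));save(n+'3',g['frame'])
    if n!='wrist':save(n+'3z',g['frame'],(220,100,340,220) if n=='scene' else (230,60,350,220),5 if n=='scene' else 3.75)
E
```

```text
t 7.725 [ 0.6364 -0.1042  0.275 ] zyaw 85.92 ydir [-0.0013 -0.0012 -1.    ]
F [-0.2  0.1 -2.5] T [-0.18  0.07 -0.02] open 0.0222 q [ 0.48  0.35 -0.51  1.39  0.17  1.45 -0.1 ]
shift mm [-3. -5.  9.] turn deg [ 0.08 -0.58 -0.07]
```

View pics/scene3z.png

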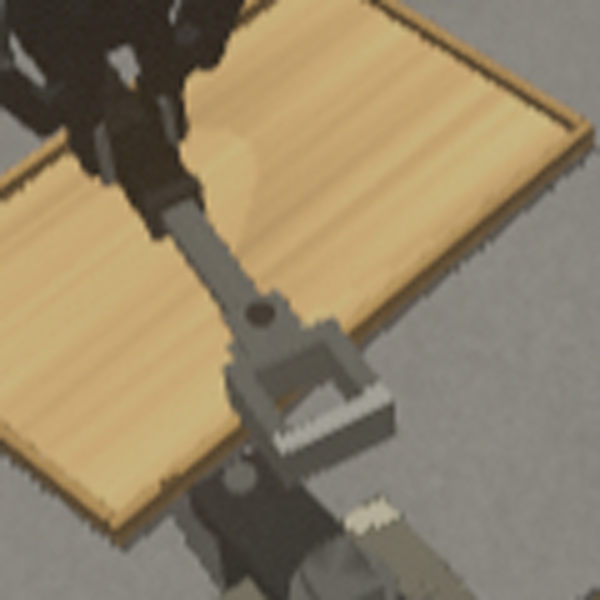

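View pics/side3z.png

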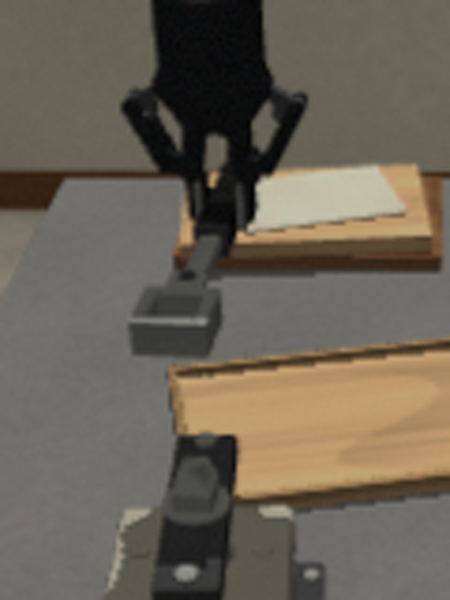

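View pics/wrist3.png

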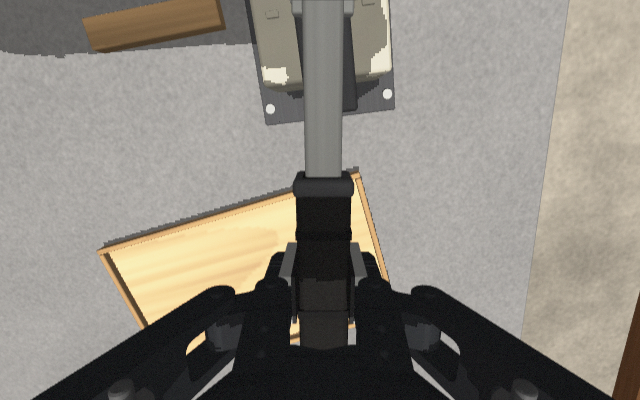

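```bash
python3 - <<'E'
from h import *
import pickle
from rig import monitor
f=pickle.load(open('scene3.pkl','rb'));g=pickle.load(open('side3.pkl','rb'))
S=lambda x,y:(220+x/5-.4,100+y/5-.4);D=lambda x,y:(230+x/3.75-.4,60+y/3.75-.4)
P=[]
for a,b in [((275,448),(131,320)),((393,398),(215,325)),((290,486),(134,351)),((395,432),(207,357)),((335,322),(221,290)),((228,372),(145,287))]:
    p,r=two(f,S(*a),g,D(*b));P.append(p);print(p.round(4),np.round(r,4))
print('mean top4',np.mean([P[0],P[1],P[4],P[5]],0).round(4))
print('collar two', two(f,S(345,600),g,D(198,502)))
s=monitor.get_state();M=rot(s['ee_rot']);print('pred socket',s['eef_pos']+M@[0,.003,.16])
E
```

```text
[0.673  0.076  0.2926] [0.0003 0.0003]
[0.6199 0.0796 0.2901] [0.0012 0.0012]
[0.6721 0.0826 0.2737] [0.0003 0.0003]
[0.6239 0.0843 0.2716] [0.0014 0.0014]
[0.62   0.0377 0.2942] [0.0001 0.0001]
[0.6698 0.0365 0.2961] [0.0007 0.0007]
mean top4 [0.6457 0.0575 0.2932]
collar two (array([0.64407638, 0.06748218, 0.14375825]), [np.float64(0.0008435894871738607), np.float64(0.0008435894871736733)])
pred socket [0.64746765 0.05666881 0.27269163]
```

>>> play_rows:
  rows:
    - [[10,-0.003,0.02,0.009,0,-0.5,0],[10,0,0.025,0,0,0,0],[10,0,0.02,0,0,0,0],[10,0,0.01,0,0,0,0],[10,0,0,0,0,0,0]]

```text
time_s: 8.5
eef_pos: [0.6349, -0.089, 0.2037]
ee_rot: [-0.706, 0.708, -0.017, 0.022]
ft_force: [0.1, -0.4, -4.7]
opening: 0.0224
```

```bash
python3 d.py .634 -.0955 .19 86.5;  python3 - <<'E'
from h import *
import pickle
from rig import eyes
for n in('scene','side'):
    g=eyes.grab_frame(n);pickle.dump(g,open(n+'4.pkl','wb'))
    save(n+'4z',g['frame'],(230,150,330,250) if n=='scene' else (230,110,350,220),6 if n=='scene' else 5)
E
```

```text
t 8.5 [ 0.6349 -0.089   0.2037] zyaw 86.85 ydir [ 0.0068 -0.0021 -1.    ]
F [ 0.1 -0.4 -4.7] T [-0.21  0.03 -0.03] open 0.0224 q [ 0.47  0.37 -0.51  1.51  0.19  1.3  -0.12]
shift mm [-0.6 13.7 -6.5] turn deg [0.1  0.35 0.4 ]
```

View pics/scene4z.png

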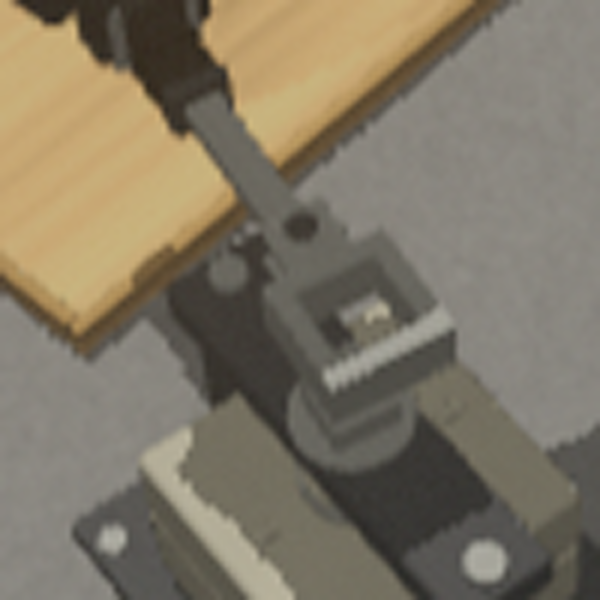

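View pics/side4z.png

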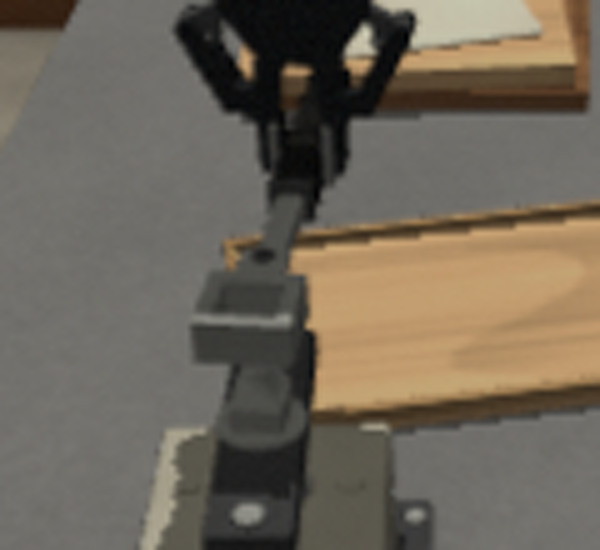

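```bash
python3 - <<'E'
from h import *
import pickle
f=pickle.load(open('scene4.pkl','rb'));g=pickle.load(open('side4.pkl','rb'))
S=lambda x,y:(230+x/6-.4,150+y/6-.4);D=lambda x,y:(230+x/5-.4,110+y/5-.4)
P=[]
for a,b in [((325,388),(192,322)),((455,325),(298,328)),((380,235),(305,278)),((268,298),(212,272))]:
    p,r=two(f,S(*a),g,D(*b));P.append(p);print(p.round(4),np.round(r,4))
print('mean top4',np.mean(P,0).round(4))
print('collar', two(f,S(351,414),g,D(262,420)))
print('bolts', two(f,S(228,268),g,D(268,292)) ,two(f,S(485,562),g,D(247,514)))
E
```

```text
[0.6691 0.0943 0.2219] [0.0002 0.0002]
[0.6168 0.0974 0.2205] [0.0005 0.0005]
[0.6179 0.0515 0.2219] [0.0003 0.0003]
[0.6656 0.0531 0.2254] [0.0003 0.0003]
mean top4 [0.6423 0.0741 0.2224]
collar (array([0.64447211, 0.06510815, 0.14277415]), [np.float64(0.0005573846100094634), np.float64(0.0005573846100095859)])
bolts (array([ 0.65157566, -0.00156804,  0.17645323]), [np.float64(0.005095220176363802), np.float64(0.005095220176363865)]) (array([0.64049084, 0.14727258, 0.14438813]), [np.float64(0.0010180295315565446), np.float64(0.0010180295315562584)])
```

>>> play_rows:
  rows:
    - [[10,0.0015,0.008,-0.0075,0.1,0.3,0.4],[10,0,0.008,0,0,0,0],[10,0,0,0,0,0,0]]

```text
time_s: 8.98
eef_pos: [0.6374, -0.0978, 0.189]
ee_rot: [-0.707, 0.707, -0.021, 0.023]
ft_force: [-1.1, -0.3, -3.6]
opening: 0.0226
```

```bash
python3 d.py .6362 -.0965 .19 86.5;  python3 - <<'E'
from h import *
import pickle
from rig import eyes
o=[]
for n in('scene','side'):
    g=eyes.grab_frame(n);pickle.dump(g,open(n+'5.pkl','wb'))
    save(n+'5z',g['frame'],(250,180,320,240) if n=='scene' else (255,150,315,210),7)
    o.append(cv2.imread('pics/%s5z.png'%n)[:420])
cv2.imwrite('pics/c5.png',cv2.resize(np.hstack(o),None,fx=.87,fy=.87))
E
```

```text
t 8.975 [ 0.6374 -0.0978  0.189 ] zyaw 86.48 ydir [ 3.e-03 -4.e-04 -1.e+00]
F [-1.1 -0.3 -3.6] T [-0.16  0.05 -0.06] open 0.0226 q [ 0.47  0.39 -0.51  1.51  0.2   1.28 -0.12]
shift mm [-1.3 -1.   1.2] turn deg [ 0.01 -0.02  0.18]
```

View pics/c5.png

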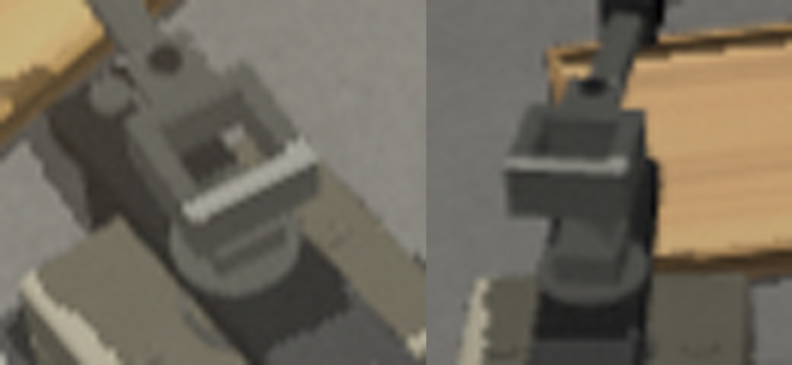

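>>> play_rows:
  rows:
    - [[10,-0.0013,0.008,0.0015,0,0,0.2],[10,0,0.008,0,0,0,0],[10,0,0,0,0,0,0]]

```text
time_s: 9.45
eef_pos: [0.6364, -0.0959, 0.1726]
ee_rot: [-0.707, 0.707, -0.022, 0.022]
ft_force: [-0.2, -0.2, -3.5]
opening: 0.0221
```

```bash
python3 d.py .6362 -.0965 .147 86.5
```

```text
t 9.45 [ 0.6364 -0.0959  0.1726] zyaw 86.5 ydir [ 3.e-04 -5.e-04 -1.e+00]
F [-0.2 -0.2 -3.5] T [-0.22  0.03  0.01] open 0.0221 q [ 0.47  0.4  -0.51  1.53  0.2   1.26 -0.13]
shift mm [-0.2 25.6 -0.6] turn deg [ 0.03 -0.    0.02]
```

>>> play_rows:
  rows:
    - [[10,0,0.006,0,0,0,0],[10,0,0.004,0,0,0,0],[10,0,0,0,0,0,0]]

```text
time_s: 9.82
eef_pos: [0.6365, -0.0958, 0.1619]
ee_rot: [-0.707, 0.707, -0.021, 0.022]
ft_force: [-0.1, -0.2, -3.1]
opening: 0.0223
```

```bash
python3 d.py .6362 -.0965 .147 86.5;  python3 - <<'E'
from h import *
import pickle
from rig import eyes
o=[]
for n in('scene','side'):
    g=eyes.grab_frame(n);pickle.dump(g,open(n+'5.pkl','wb'))
    save(n+'5z',g['frame'],(250,180,320,240) if n=='scene' else (255,150,315,210),7)
    o.append(cv2.imread('pics/%s5z.png'%n)[:420])
cv2.imwrite('pics/c6.png',cv2.resize(np.hstack(o),None,fx=.87,fy=.87))
E
```

```text
t 9.825 [ 0.6365 -0.0958  0.1619] zyaw 86.5 ydir [ 4.e-04 -5.e-04 -1.e+00]
F [-0.1 -0.2 -3.1] T [-0.22 -0.01  0.05] open 0.0223 q [ 0.47  0.41 -0.5   1.55  0.21  1.24 -0.13]
shift mm [-0.2 14.9 -0.7] turn deg [0.02 0.   0.02]
```

View pics/c6.png

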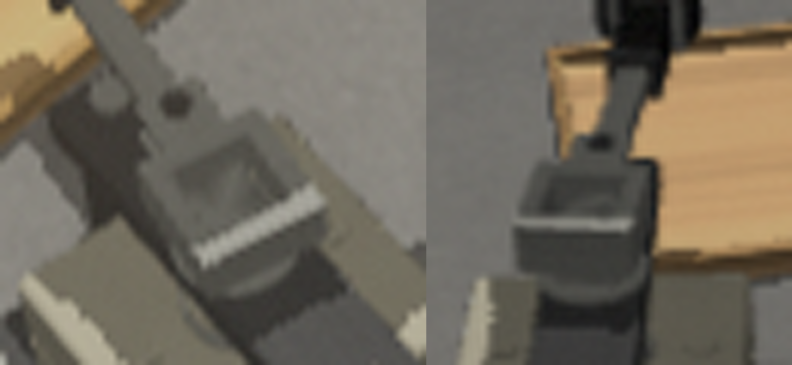

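Both views show the screw apex inside the socket hole, no contact force. Continue down.

>>> play_rows:
  rows:
    - [[10,0,0.005,0,0,0,0],[10,0,0.004,0,0,0,0],[10,0,0,0,0,0,0]]

```text
time_s: 10.3
eef_pos: [0.6368, -0.0959, 0.153]
ee_rot: [-0.707, 0.707, -0.021, 0.022]
ft_force: [-0.1, -0.1, -3.5]
opening: 0.0226
```

```bash
python3 d.py .6362 -.0965 .147 86.5
```

```text
t 10.3 [ 0.6368 -0.0959  0.153 ] zyaw 86.5 ydir [ 1.3e-03 -6.0e-04 -1.0e+00]
F [-0.1 -0.1 -3.5] T [-0.24  0.05  0.06] open 0.0226 q [ 0.47  0.42 -0.5   1.56  0.21  1.22 -0.13]
shift mm [-0.6  6.  -0.7] turn deg [ 0.03 -0.    0.08]
```

>>> play_rows:
  rows:
    - [[10,0,0.003,0,0,0,0],[10,0,0.003,0,0,0,0],[10,0,0,0,0,0,0]]

```text
time_s: 10.68
eef_pos: [0.6371, -0.096, 0.147]
ee_rot: [-0.707, 0.707, -0.021, 0.022]
ft_force: [-0.5, 0.1, -1.0]
opening: 0.0222
```

```bash
python3 d.py .6362 -.0965 .147 86.5;  python3 - <<'E'
from h import *
import pickle
from rig import eyes
o=[]
for n in('scene','side'):
    g=eyes.grab_frame(n);pickle.dump(g,open(n+'5.pkl','wb'))
    save(n+'5z',g['frame'],(250,180,320,240) if n=='scene' else (255,150,315,210),7)
    o.append(cv2.imread('pics/%s5z.png'%n)[:420])
cv2.imwrite('pics/c7.png',cv2.resize(np.hstack(o),None,fx=.87,fy=.87))
E
```

```text
t 10.675 [ 0.6371 -0.096   0.147 ] zyaw 86.48 ydir [ 2.e-03 -6.e-04 -1.e+00]
F [-0.5  0.1 -1. ] T [0.08 0.14 0.13] open 0.0222 q [ 0.47  0.42 -0.5   1.56  0.21  1.21 -0.14]
shift mm [-0.8  0.  -0.6] turn deg [ 0.03 -0.02  0.11]
```

View pics/c7.png

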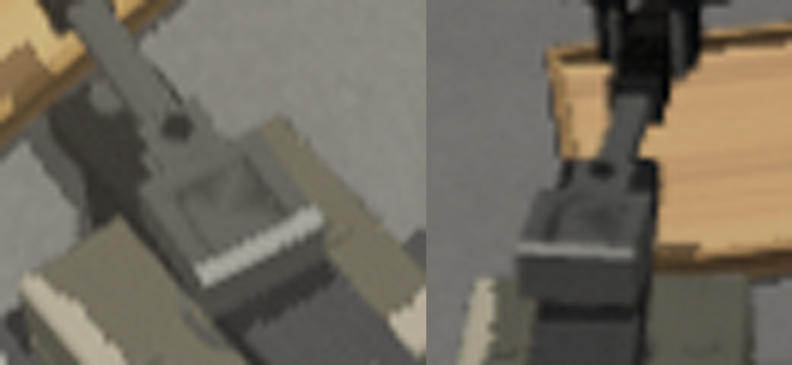

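```bash
cat > t.py <<'E'
from h import *
from rig import monitor
SC=np.array([.6445,.0655])
def rep():
    s=monitor.get_state();M=rot(s['ee_rot']);F=s['ft_force'];T=s['ft_torque'];p=s['eef_pos']
    Ft=M.T@F
    yaw=np.degrees(np.arctan2(M[1,2],M[0,2]))
    d=p[:2]-SC;az=np.degrees(np.arctan2(-d[1],-d[0]));r=np.hypot(*d)
    print('t %.2f'%s['time_s'],p.round(4),'yaw %.2f'%yaw,'az %.2f r %.4f'%(az,r),'tilt',M[:,1].round(4)[:2],'Ftool',Ft.round(1),'Tz %.2f'%T[2],'Tscrew %.2f Tpin %.2f'%(T[2]+.16*Ft[0],T[2]+.12*Ft[0]),'T',T.round(2),'q7',s['q'][6].round(2),'op',round(s['opening'],4))
    return s
if __name__=='__main__': rep()
E
python3 t.py
```

```text
t 10.78 [ 0.6371 -0.096   0.1472] yaw 86.49 az 87.37 r 0.1616 tilt [ 0.0021 -0.0007] Ftool [-0.5  2.5  0.1] Tz 0.09 Tscrew 0.01 Tpin 0.03 T [0.01 0.17 0.09] q7 -0.14 op 0.0225
```

>>> play_rows:
  rows:
    - [[10,0,0.001,0,0,0,0],[10,0,0.0005,0,0,0,0],[10,0,0,0,0,0,0]]

```text
time_s: 11.15
eef_pos: [0.6373, -0.096, 0.1465]
ee_rot: [-0.706, 0.707, -0.021, 0.023]
ft_force: [-1.6, 0.0, -0.3]
opening: 0.0223
```

```bash
python3 t.py
```

```text
t 11.15 [ 0.6373 -0.096   0.1465] yaw 86.49 az 87.45 r 0.1617 tilt [ 0.0029 -0.0009] Ftool [-1.6  0.3 -0.1] Tz 0.18 Tscrew -0.08 Tpin -0.02 T [0.18 0.37 0.18] q7 -0.14 op 0.0223
```

>>> play_rows:
  rows:
    - [[10,-0.0056,0,0.0001,0,2,0],[10,-0.0056,0,0.0001,0,2,0],[10,-0.0056,0,0.0001,0,2,0],[10,-0.0056,0,0.0001,0,2,0],[10,0,0,0,0,0,0]]

```text
time_s: 11.78
eef_pos: [0.6126, -0.0943, 0.1465]
ee_rot: [-0.702, 0.704, -0.074, 0.076]
ft_force: [-2.4, -2.2, 0.2]
opening: 0.0222
```

```bash
python3 t.py
```

```text
t 11.78 [ 0.6126 -0.0943  0.1465] yaw 77.82 az 78.71 r 0.1629 tilt [ 0.0019 -0.0029] Ftool [-1.9 -0.2 -2.6] Tz 0.40 Tscrew 0.10 Tpin 0.18 T [-0.02  0.49  0.4 ] q7 -0.27 op 0.0222
```

>>> play_rows:
  rows:
    - [[10,-0.0056,0,0.0004,0,2,0],[10,-0.0056,0,0.0004,0,2,0],[10,-0.0056,0,0.0004,0,2,0],[10,-0.0056,0,0.0002,0,2,0],[10,0,0,0,0,0,0]]

```text
time_s: 12.4
eef_pos: [0.59, -0.0882, 0.1467]
ee_rot: [-0.694, 0.697, -0.126, 0.128]
ft_force: [-2.6, -3.7, 0.4]
opening: 0.0225
```

```bash
python3 t.py
```

```text
t 12.40 [ 0.59   -0.0882  0.1467] yaw 69.28 az 70.48 r 0.1631 tilt [ 0.0027 -0.0058] Ftool [-1.2 -0.3 -4.4] Tz 0.95 Tscrew 0.76 Tpin 0.81 T [-0.37  0.35  0.95] q7 -0.41 op 0.0225
```

>>> play_rows:
  rows:
    - [[10,-0.007,0,-0.0006,0,1.2,0],[10,-0.007,0,-0.0003,0,1.5,0],[10,-0.006,0,0,0,2,0],[10,0,0,0,0,0,0]]

```text
time_s: 12.9
eef_pos: [0.5749, -0.0817, 0.1476]
ee_rot: [-0.688, 0.689, -0.154, 0.165]
ft_force: [1.9, -3.7, -4.9]
opening: 0.0219
```

```bash
python3 t.py
```

```text
t 12.90 [ 0.5749 -0.0817  0.1476] yaw 63.92 az 64.68 r 0.1628 tilt [ 0.0142 -0.0051] Ftool [ 3.2  4.9 -2.5] Tz 0.31 Tscrew 0.83 Tpin 0.70 T [-0.64  0.05  0.31] q7 -0.5 op 0.0219
```

>>> play_rows:
  rows:
    - [[10,-0.0065,0.001,-0.0003,-0.1,1.9,0.8],[10,-0.0062,0,0,0,2,0],[10,-0.006,0,0,0,2,0],[10,-0.006,0,0,0,2,0],[10,0,0,0,0,0,0]]

```text
time_s: 13.52
eef_pos: [0.5547, -0.0701, 0.1469]
ee_rot: [0.676, -0.675, 0.207, -0.212]
ft_force: [0.9, -4.0, -1.9]
opening: 0.0221
```

```bash
python3 t.py
```

```text
t 13.53 [ 0.5547 -0.0701  0.1469] yaw 55.47 az 56.50 r 0.1626 tilt [ 0.0071 -0.0006] Ftool [ 3.   1.9 -2.8] Tz 0.63 Tscrew 1.11 Tpin 0.99 T [-0.68 -0.05  0.63] q7 -0.65 op 0.0221
```

>>> play_rows:
  rows:
    - [[10,-0.0065,0.0002,-0.0003,0,1.5,0.4],[10,-0.0062,0,-0.0002,0,2,0],[10,-0.006,0,0,0,2,0],[10,0,0,0,0,0,0]]

```text
time_s: 14.02
eef_pos: [0.5418, -0.0603, 0.147]
ee_rot: [0.666, -0.662, 0.241, -0.245]
ft_force: [1.3, -2.5, -3.0]
opening: 0.0221
```

```bash
python3 t.py; python3 look.py w8
```

```text
t 14.03 [ 0.5418 -0.0603  0.147 ] yaw 49.79 az 50.78 r 0.1624 tilt [0.007  0.0032] Ftool [ 2.5  3.  -1.1] Tz 0.49 Tscrew 0.90 Tpin 0.80 T [-0.88 -0.15  0.49] q7 -0.75 op 0.0221
14.025 [ 0.5418 -0.0603  0.147 ] zyaw 49.79 ydir [ 0.007   0.0032 -1.    ] [ 1.26 -2.45 -2.96] [-0.88 -0.15  0.49] 0.022144615988417278 [ 0.43  0.21 -0.45  1.81  0.1   1.13 -0.75]
```

View pics/w8.png

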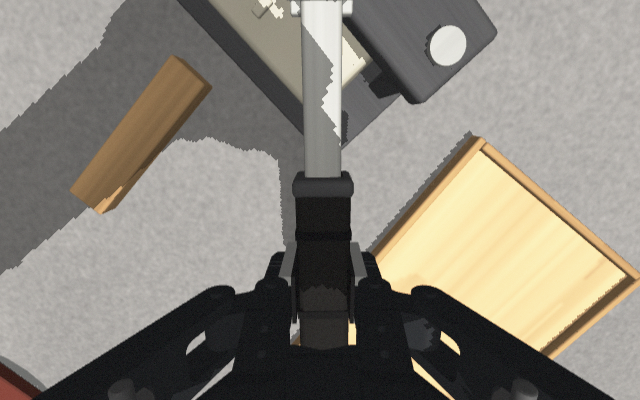

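>>> play_rows:
  rows:
    - [[10,-0.0063,0.0002,-0.0003,0.2,2,0.2],[10,-0.0062,0,0,0,2,0],[10,-0.006,0,0,0,2,0],[10,-0.006,0,0,0,2,0]]

```text
time_s: 14.58
eef_pos: [0.5256, -0.0447, 0.1465]
ee_rot: [0.649, -0.641, 0.287, -0.291]
ft_force: [3.4, -4.2, -4.3]
opening: 0.0226
```

```bash
python3 t.py; python3 - <<'E'
from h import *
import pickle
from rig import eyes
o=[]
for n in('scene','side'):
    g=eyes.grab_frame(n);pickle.dump(g,open(n+'9.pkl','wb'))
    save(n+'9z',g['frame'],(245,170,325,240) if n=='scene' else (255,150,335,220),6)
    o.append(cv2.imread('pics/%s9z.png'%n)[:420])
cv2.imwrite('pics/c9.png',cv2.resize(np.hstack(o),None,fx=.82,fy=.82))
E
```

```text
t 14.57 [ 0.5256 -0.0447  0.1465] yaw 41.71 az 42.81 r 0.1621 tilt [0.0094 0.0082] Ftool [ 5.4  4.3 -0.3] Tz 0.56 Tscrew 1.43 Tpin 1.21 T [-1.19 -0.6   0.56] q7 -0.9 op 0.0226
```

View pics/c9.png

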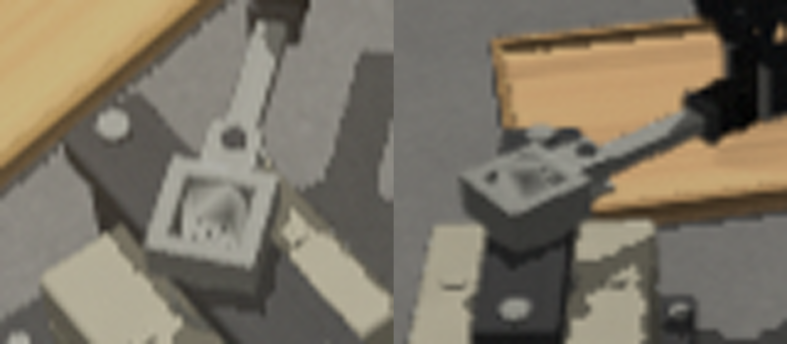

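>>> play_rows:
  rows:
    - [[10,-0.0063,0,0,-0.3,2,-0.5],[10,-0.006,0,0,-0.2,2,-0.3],[10,0,0,0,0,0,0]]

```text
time_s: 15.05
eef_pos: [0.5183, -0.036, 0.1467]
ee_rot: [-0.634, 0.636, -0.306, 0.317]
ft_force: [0.3, -4.0, -3.3]
opening: 0.0225
```

```bash
python3 t.py; python3 look.py w10
```

```text
t 15.05 [ 0.5183 -0.036   0.1467] yaw 37.72 az 38.81 r 0.1620 tilt [ 0.0127 -0.0087] Ftool [ 3.2  3.4 -2.2] Tz 0.45 Tscrew 0.97 Tpin 0.84 T [-0.51 -0.05  0.45] q7 -1.0 op 0.0225
15.05 [ 0.5183 -0.036   0.1467] zyaw 37.72 ydir [ 0.0127 -0.0087 -0.9999] [ 0.26 -3.96 -3.32] [-0.51 -0.05  0.45] 0.022518432261761947 [ 0.39  0.15 -0.45  1.88  0.09  1.11 -1.  ]
```

View pics/w10.png

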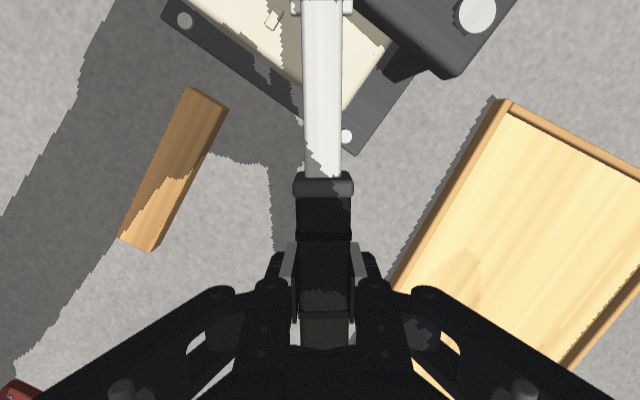

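>>> play_rows:
  rows:
    - [[10,-0.0045,0,0,0,2,0],[10,-0.0042,0,0,0,2.2,0],[10,-0.0042,0,0,0,2.2,0],[10,-0.0042,0,0,0,2.2,0]]

```text
time_s: 15.6
eef_pos: [0.5083, -0.0215, 0.1463]
ee_rot: [-0.61, 0.61, -0.353, 0.362]
ft_force: [0.1, -2.6, -0.3]
opening: 0.0222
```

```bash
python3 t.py; python3 look.py w11
```

```text
t 15.60 [ 0.5083 -0.0215  0.1463] yaw 29.19 az 32.56 r 0.1616 tilt [ 0.0105 -0.0069] Ftool [ 2.3  0.4 -1.2] Tz 0.77 Tscrew 1.14 Tpin 1.05 T [-0.33  0.06  0.77] q7 -1.17 op 0.0222
15.6 [ 0.5083 -0.0215  0.1463] zyaw 29.19 ydir [ 0.0105 -0.0069 -0.9999] [ 0.05 -2.6  -0.34] [-0.33  0.06  0.77] 0.022197762037315813 [ 0.37  0.13 -0.45  1.9   0.07  1.11 -1.17]
```

View pics/w11.png

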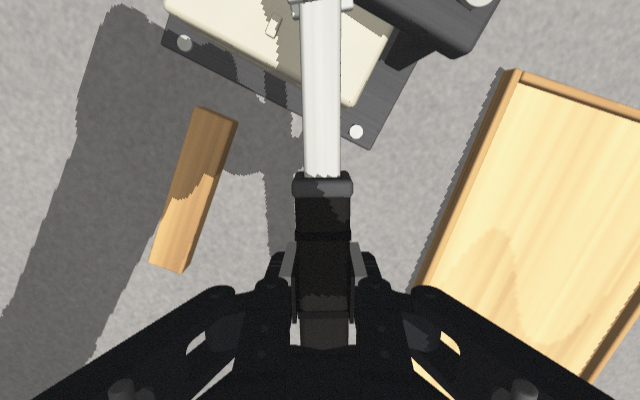

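>>> play_rows:
  rows:
    - [[10,-0.0043,0,0,0,2,0],[10,-0.0043,0,0,0,2,0],[10,-0.002,0,0,0,1,0]]

```text
time_s: 16.02
eef_pos: [0.5033, -0.0116, 0.1463]
ee_rot: [0.594, -0.593, 0.38, -0.388]
ft_force: [-0.5, -3.3, -1.2]
opening: 0.0228
```

```bash
python3 t.py; python3 look.py w12;python3 - <<'E'
from h import *
import pickle
from rig import eyes
o=[]
for n in('scene','side'):
    g=eyes.grab_frame(n);pickle.dump(g,open(n+'12.pkl','wb'))
    save(n+'12z',g['frame'],(245,170,325,240) if n=='scene' else (255,150,335,220),6)
    o.append(cv2.imread('pics/%s12z.png'%n)[:420])
cv2.imwrite('pics/c12.png',cv2.resize(np.hstack(o),None,fx=.82,fy=.82))
E
```

```text
t 16.02 [ 0.5033 -0.0116  0.1463] yaw 24.13 az 28.65 r 0.1609 tilt [ 0.0097 -0.0061] Ftool [ 2.8  1.2 -1.9] Tz 0.42 Tscrew 0.88 Tpin 0.76 T [-0.43  0.06  0.42] q7 -1.27 op 0.0228
16.025 [ 0.5033 -0.0116  0.1463] zyaw 24.13 ydir [ 0.0097 -0.0061 -0.9999] [-0.53 -3.34 -1.19] [-0.43  0.06  0.42] 0.022771038306232456 [ 0.36  0.12 -0.45  1.91  0.07  1.11 -1.27]
```

View pics/w12.png

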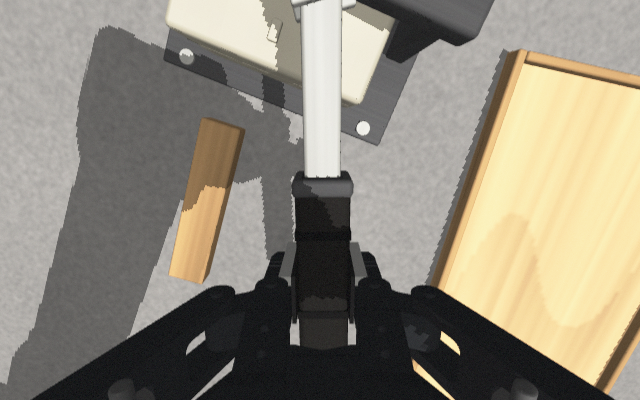

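View pics/c12.png

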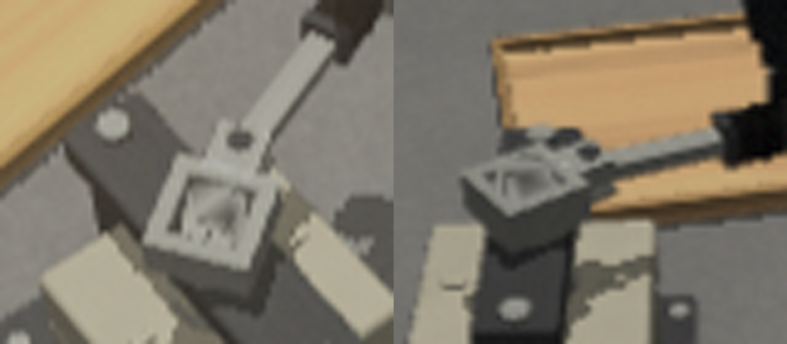

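```bash
python3 - <<'E'
from h import *
import pickle
g=pickle.load(open('scene12.pkl','rb'))
def an(a,b,z=.168):
    p=[plane(g,245+x/4.92-.4,170+y/4.92-.4,z) for x,y in(a,b)];d=p[1]-p[0];return np.degrees(np.arctan2(d[1],d[0])).round(1),np.linalg.norm(d).round(4)
print('12',an((183,157),(282,178)),an((145,240),(243,263)),an((243,263),(282,178)),an((145,240),(183,157)))
print('c9',an((178,157),(280,182)),an((148,245),(248,267)),an((248,267),(280,182)),an((148,245),(178,157)))
print('hole12',an((180,178),(255,195)),an((165,232),(238,248)))
save('s12h',g['frame'],(265,190,305,230),15)
import cv2
h=pickle.load(open('scene9.pkl','rb'));save('s9h',h['frame'],(265,190,305,230),15)
a=cv2.imread('pics/s9h.png');b=cv2.imread('pics/s12h.png');cv2.imwrite('pics/hh.png',cv2.resize(np.hstack([a,b]),(800,400)))
E
```

```text
12 (np.float64(130.3), np.float64(0.047)) (np.float64(129.3), np.float64(0.0457)) (np.float64(-145.5), np.float64(0.048)) (np.float64(-143.9), np.float64(0.0471))
c9 (np.float64(128.2), np.float64(0.049)) (np.float64(130.2), np.float64(0.0463)) (np.float64(-141.9), np.float64(0.047)) (np.float64(-138.7), np.float64(0.0486))
hole12 (np.float64(129.5), np.float64(0.0356)) (np.float64(130.2), np.float64(0.034))
```

View pics/hh.png

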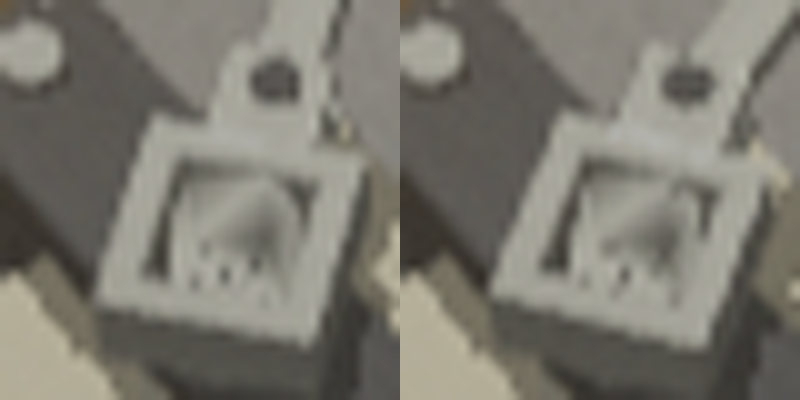

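>>> play_rows:
  rows:
    - [[10,-0.0028,0,0,0,1.4,0],[10,-0.0004,0,0,0,0.3,0],[10,-0.0004,0,0,0,0.2,0],[10,-0.0004,0,0,0,0.2,0]]

```text
time_s: 16.68
eef_pos: [0.5016, -0.0076, 0.1462]
ee_rot: [0.586, -0.586, 0.392, -0.399]
ft_force: [0.2, -4.0, -0.6]
opening: 0.0219
```

```bash
python3 t.py; python3 look.py s13 scene; python3 - <<'E'
from h import *
import pickle
f,s=pickle.load(open('last.pkl','rb'));save('s13',f['frame'],(255,150,345,230),8)
E
```

```text
t 16.68 [ 0.5016 -0.0076  0.1462] yaw 21.99 az 27.08 r 0.1605 tilt [ 0.0093 -0.0055] Ftool [ 3.8  0.6 -1.3] Tz 0.27 Tscrew 0.87 Tpin 0.72 T [-0.3   0.01  0.27] q7 -1.32 op 0.0219
16.675 [ 0.5016 -0.0076  0.1462] zyaw 21.99 ydir [ 0.0093 -0.0055 -0.9999] [ 0.23 -3.98 -0.59] [-0.3   0.01  0.27] 0.02193748252648337 [ 0.35  0.12 -0.45  1.92  0.07  1.11 -1.32]
```

View pics/s13.png

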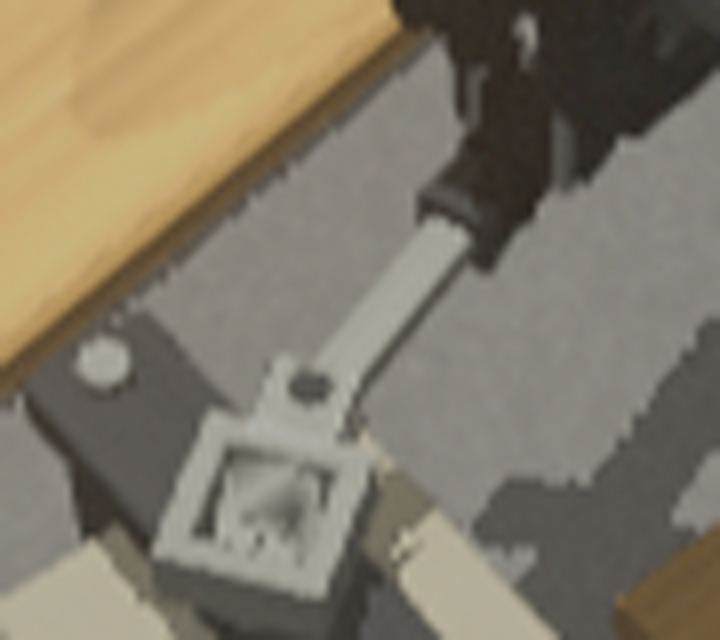

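>>> play_rows:
  rows:
    - [[10,0.0042,0,0,0,-2,0],[10,0.0042,0,0,0,-2,0],[10,0.0042,0,0,0,-2,0],[10,0.0042,0,0,0,-2,0],[10,0.0042,0,0,0,-2,0],[10,0.0042,0,0,0,-2,0],[10,0.0042,0,0,0,-2,0],[10,0.0042,0,0,0,-2,0],[10,0,0,0,0,0,0]]

```text
time_s: 17.85
eef_pos: [0.5193, -0.0374, 0.1463]
ee_rot: [0.637, -0.637, 0.302, -0.311]
ft_force: [-0.1, -3.1, -0.6]
opening: 0.0224
```

```bash
python3 t.py
```

```text
t 17.85 [ 0.5193 -0.0374  0.1463] yaw 38.58 az 39.43 r 0.1620 tilt [ 0.011  -0.0051] Ftool [ 2.3  0.6 -2. ] Tz 0.08 Tscrew 0.45 Tpin 0.35 T [-0.42  0.03  0.08] q7 -0.98 op 0.0224
```

>>> play_rows:
  rows:
    - [[10,0.0056,0,-0.0003,0,-2,0],[10,0.005,0,-0.0003,0,-1.8,0],[10,0,0,0,0,0,0]]

```text
time_s: 18.23
eef_pos: [0.5258, -0.045, 0.1464]
ee_rot: [0.647, -0.647, 0.281, -0.29]
ft_force: [-0.4, -2.1, -1.7]
opening: 0.0224
```

```bash
python3 t.py;  python3 look.py s14 scene; python3 - <<'E'
from h import *
import pickle
f,s=pickle.load(open('last.pkl','rb'));save('s14',f['frame'],(255,150,345,230),8)
E
```

```text
t 18.23 [ 0.5258 -0.045   0.1464] yaw 42.37 az 42.94 r 0.1622 tilt [ 0.0112 -0.0038] Ftool [ 1.3  1.7 -1.8] Tz -0.06 Tscrew 0.14 Tpin 0.09 T [-0.21  0.01 -0.06] q7 -0.9 op 0.0224
18.225 [ 0.5258 -0.045   0.1464] zyaw 42.37 ydir [ 0.0112 -0.0038 -0.9999] [-0.41 -2.14 -1.67] [-0.21  0.01 -0.06] 0.022447038333928603 [ 0.41  0.17 -0.45  1.86  0.09  1.12 -0.9 ]
```

View pics/s14.png

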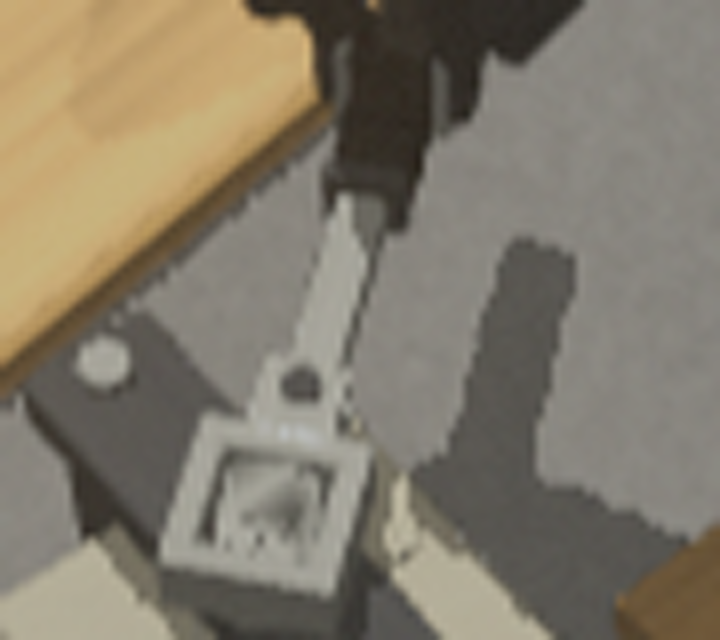

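>>> play_rows:
  rows:
    - [[10,0,-0.004,0,0,0,0],[10,0,-0.006,0,0,0,0],[10,0,-0.008,0,0,0,0],[10,0,-0.008,0,0,0,0],[10,0,0,0,0,0,0]]

```text
time_s: 18.9
eef_pos: [0.5247, -0.0441, 0.174]
ee_rot: [0.647, -0.647, 0.282, -0.29]
ft_force: [0.6, 0.1, -3.6]
opening: 0.0222
```

```bash
python3 t.py
```

```text
t 18.90 [ 0.5247 -0.0441  0.174 ] yaw 42.34 az 42.44 r 0.1624 tilt [ 0.0101 -0.0038] Ftool [0.3 3.6 0.5] Tz -0.07 Tscrew -0.02 Tpin -0.03 T [-0.13  0.18 -0.07] q7 -0.89 op 0.0222
```

>>> play_rows:
  rows:
    - [[10,0,-0.02,0,0,0,0.6],[10,0,-0.03,0,0,0,0],[10,0,-0.03,0,0,0,0],[10,0,-0.03,0,0,0,0],[10,0,-0.01,0,0,0,0],[10,0,0,0,0,0,0]]

```text
time_s: 19.65
eef_pos: [0.5224, -0.0439, 0.2955]
ee_rot: [0.648, -0.646, 0.286, -0.284]
ft_force: [-0.8, -0.1, -4.3]
opening: 0.0221
```

```bash
python3 d.py .475 -.300 .28 18.2
```

```text
t 19.65 [ 0.5224 -0.0439  0.2955] zyaw 42.42 ydir [-0.0018  0.0045 -1.    ]
F [-0.8 -0.1 -4.3] T [-0.12  0.18  0.03] open 0.0221 q [ 0.42  0.08 -0.45  1.65  0.03  1.43 -0.85]
shift mm [ 157.2   14.4 -207.8] turn deg [-0.04 24.22 -0.28]
```

>>> play_rows:
  rows:
    - [[10,0.013,0,-0.017,0,0,0],[10,0.026,0,-0.035,0,0,0],[10,0.026,0,-0.035,0,0,0],[10,0.026,0,-0.035,0,0,0],[10,0.026,0,-0.035,0,0,0],[10,0.026,0,-0.035,0,0,0],[10,0.013,0,-0.017,0,0,0],[10,0,0,0,0,8,0],[10,0,0,0,0,8,0],[10,0,0,0,0,8,0]]

```text
time_s: 20.9
eef_pos: [0.4661, -0.3063, 0.2756]
ee_rot: [-0.571, 0.572, -0.426, 0.407]
ft_force: [-0.3, -0.6, -2.7]
opening: 0.0219
```

```bash
python3 d.py .475 -.300 .1 18.2
```

```text
t 20.9 [ 0.4661 -0.3063  0.2756] zyaw 17.85 ydir [-0.0231  0.014  -0.9996]
F [-0.3 -0.6 -2.7] T [-0.12  0.19  0.02] open 0.0219 q [ 0.67  0.16 -0.19  1.6   0.03  1.42 -0.78]
shift mm [  0.3 175.4  13.5] turn deg [ 1.01 -0.36 -1.17]
```

>>> play_rows:
  rows:
    - [[10,0,0.02,0.012,1,-0.4,-1.2],[10,0,0.04,0,0,0,0],[10,0,0.04,0,0,0,0],[10,0,0.04,0,0,0,0],[10,0,0.025,0,0,0,0],[10,0,0,0,0,0,0]]

```text
time_s: 21.65
eef_pos: [0.472, -0.2991, 0.0958]
ee_rot: [-0.572, 0.573, -0.419, 0.411]
ft_force: [0.1, -0.0, -3.5]
opening: 0.022
```

```bash
python3 d.py .475 -.300 .012 18.2; python3 look.py sd15 side; python3 look.py sc15 scene
```

```text
t 21.65 [ 0.472  -0.2991  0.0958] zyaw 18.14 ydir [-0.0105  0.0056 -0.9999]
F [ 0.1 -0.  -3.5] T [-0.14  0.23  0.05] open 0.022 q [ 0.66  0.28 -0.2   1.83  0.06  1.05 -0.82]
shift mm [ 2.5 83.7  3.3] turn deg [ 0.47 -0.06 -0.49]
21.65 [ 0.472  -0.2991  0.0958] zyaw 18.14 ydir [-0.0105  0.0056 -0.9999] [ 0.13 -0.03 -3.45] [-0.14  0.23  0.05] 0.02201790775929287 [ 0.66  0.28 -0.2   1.83  0.06  1.05 -0.82]
21.7 [ 0.4728 -0.2996  0.0971] zyaw 18.14 ydir [-0.0088  0.0047 -1.    ] [-0.74  0.69 -4.22] [-0.05  0.22  0.02] 0.022370443044989186 [ 0.66  0.28 -0.2   1.83  0.06  1.05 -0.82]
```

View pics/sc15.png

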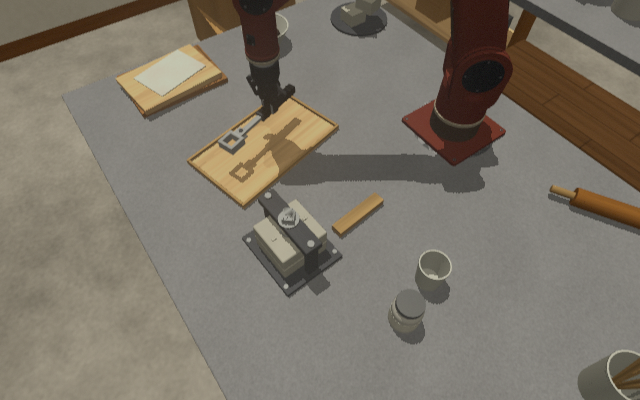

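View pics/sd15.png

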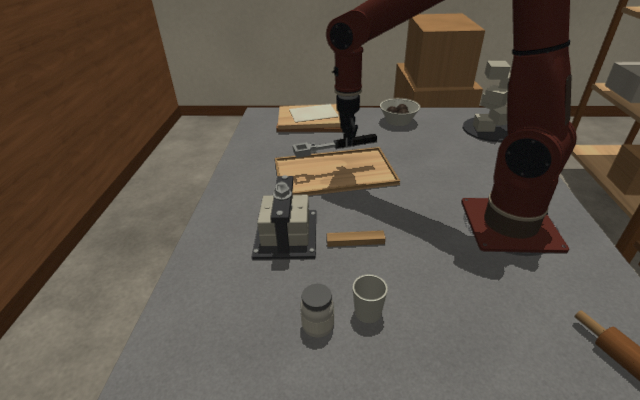

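Wrench above the tray (scene: head near (232,143)); bystanders look unmoved. Lowering.

>>> play_rows:
  rows:
    - [[10,0.002,0.02,0.003,0.4,0,-0.4],[10,0,0.025,0,0,0,0],[10,0,0.02,0,0,0,0],[10,0,0.008,0,0,0,0],[10,0,0,0,0,0,0]]

```text
time_s: 22.38
eef_pos: [0.4827, -0.3042, 0.0315]
ee_rot: [0.573, -0.572, 0.41, -0.421]
ft_force: [-0.2, -0.1, -3.6]
opening: 0.0219
```

```bash
python3 d.py .475 -.300 .0115 18.2
```

```text
t 22.375 [ 0.4827 -0.3042  0.0315] zyaw 18.12 ydir [ 0.0135 -0.0079 -0.9999]
F [-0.2 -0.1 -3.6] T [-0.04  0.23  0.02] open 0.0219 q [ 0.65  0.36 -0.19  1.87  0.09  0.9  -0.84]
shift mm [-6.6 19.8 -6.2] turn deg [-0.59 -0.09  0.67]
```

>>> play_rows:
  rows:
    - [[10,-0.003,0.006,-0.003,-0.6,0,0.6],[10,0,0.007,0,0,0,0],[10,0,0.004,0,0,0,0],[10,0,0,0,0,0,0]]

```text
time_s: 22.88
eef_pos: [0.4801, -0.303, 0.0156]
ee_rot: [-0.572, 0.573, -0.414, 0.416]
ft_force: [-0.2, -0.7, -3.1]
opening: 0.0224
```

```bash
python3 d.py .475 -.300 .0115 18.2
```

```text
t 22.875 [ 0.4801 -0.303   0.0156] zyaw 18.1 ydir [ 0.0023 -0.0026 -1.    ]
F [-0.2 -0.7 -3.1] T [-0.07  0.19 -0.03] open 0.0224 q [ 0.65  0.39 -0.19  1.88  0.09  0.88 -0.85]
shift mm [-4.5  4.1 -3.9] turn deg [-0.08 -0.1   0.18]
```

>>> play_rows:
  rows:
    - [[10,0,0.003,0,0,0,0],[10,0,0.0012,0,0,0,0],[10,0,0,0,0,0,0]]

```text
time_s: 23.25
eef_pos: [0.4803, -0.3032, 0.0114]
ee_rot: [-0.572, 0.573, -0.414, 0.416]
ft_force: [-0.3, -0.9, -2.3]
opening: 0.0221
```

```bash
python3 d.py .475 -.300 .0115 18.2
```

```text
t 23.25 [ 0.4803 -0.3032  0.0114] zyaw 18.1 ydir [ 0.0028 -0.0028 -1.    ]
F [-0.3 -0.9 -2.3] T [0.06 0.19 0.06] open 0.0221 q [ 0.65  0.39 -0.19  1.88  0.1   0.87 -0.85]
shift mm [-4.7 -0.1 -4.1] turn deg [-0.1 -0.1  0.2]
```

>>> play_rows:
  rows:
    - [[40,0,0,0,0,0,0],[100,0,0,0,0,0,0],[100,0,0,0,0,0,0],[100,0,0,0,0,0,0],[100,0,-0.02,0,0,0,0],[100,0,-0.05,0,0,0,0],[100,0,-0.06,0,0,0,0],[100,0,-0.06,0,0,0,0],[100,0,-0.04,0,0,0,0],[100,0,0,0,0,0,0]]

```text
time_s: 24.5
eef_pos: [0.4801, -0.3025, 0.2503]
ee_rot: [0.572, -0.572, 0.413, -0.418]
ft_force: [-0.1, -0.0, -0.1]
opening: 0.0854
```

```bash
python3 d.py .475 -.300 .23 18.2; python3 look.py sc16 scene; python3 look.py w16;  python3 - <<'E'
from h import *
from rig import eyes
f=eyes.grab_frame('scene'); save('sc16z',f['frame'],(180,80,350,210),4.5); g=eyes.grab_frame('side');save('sd16',g['frame'])
E
```

```text
t 24.5 [ 0.4801 -0.3025  0.2503] zyaw 18.11 ydir [ 0.0057 -0.0041 -1.    ]
F [-0.1 -0.  -0.1] T [-0.02 -0.01 -0.04] open 0.0854 q [ 0.66  0.16 -0.2   1.64  0.03  1.34 -0.8 ]
shift mm [-4.1 20.3 -4.2] turn deg [-0.24 -0.09  0.32]
24.5 [ 0.4801 -0.3025  0.2503] zyaw 18.11 ydir [ 0.0057 -0.0041 -1.    ] [-0.12 -0.03 -0.07] [-0.02 -0.01 -0.04] 0.08537068131447499 [ 0.66  0.16 -0.2   1.64  0.03  1.34 -0.8 ]
24.55 [ 0.4794 -0.3022  0.2484] zyaw 18.11 ydir [ 0.0034 -0.0027 -1.    ] [ 0.97 -0.28 -0.29] [-0.01 -0.01 -0.01] 0.08517551596651457 [ 0.66  0.16 -0.2   1.64  0.03  1.33 -0.8 ]
```

View pics/w16.png

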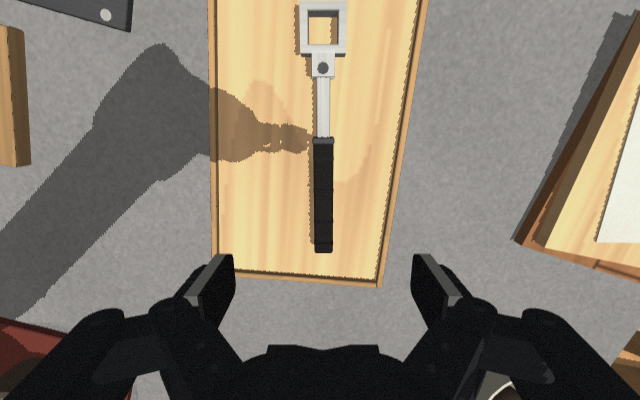

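View pics/sd16.png

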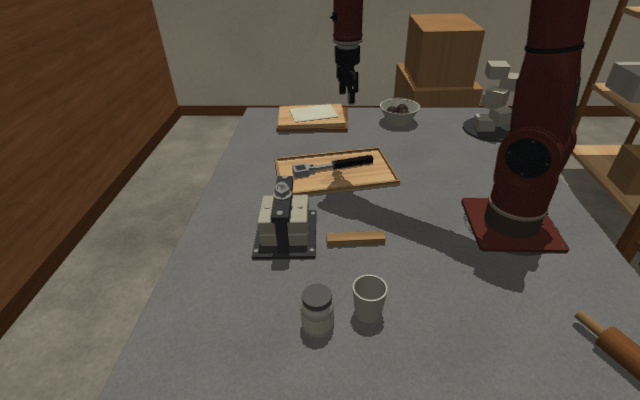

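View pics/sc16.png

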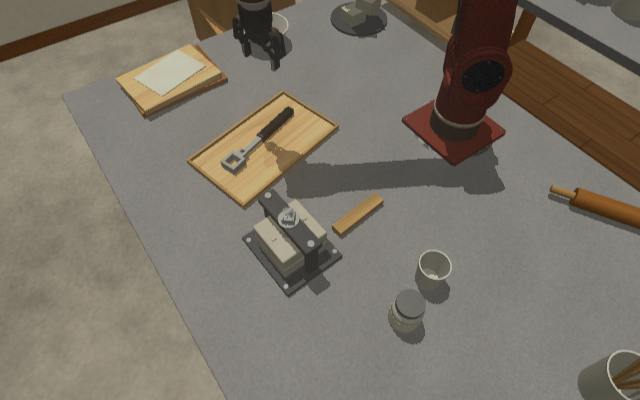

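```bash
python3 - <<'E'
from h import *
from rig import bot,monitor
import pickle
f,s=pickle.load(open('last.pkl','rb'))
for n,u,v in(('hole',323,28),('rear',323,251),('front',323,138)):
    p=plane(f,u,v,.032,s);d=p[:2]-np.array([.5161,-.2638]);a=np.radians(12.8)
    print(n,p.round(4),'tray',(d@[np.cos(a),np.sin(a)]).round(3),(d@[-np.sin(a),np.cos(a)]).round(3))
print(bot.job_done(), monitor.get_state()['time_s'])
E
```

```text
hole [ 0.6325 -0.2527  0.032 ] tray 0.116 -0.015
rear [ 0.3847 -0.334   0.032 ] tray -0.144 -0.039
front [ 0.523  -0.2886  0.032 ] tray 0.001 -0.026
the job is handed in; nothing more can be done
the job is handed in; nothing more can be done
```

I fitted the wrench on the screw, turned it clockwise until the joint tripped, took it off and laid it back in its tray. I handed in at about 25 s of the 72 s allowed, and no verdict was reported.

- **Seating:** The head went right down on the collar with the handle straight. The cameras and the change in wrist force agreed on that.
- **Turning and fold:** I turned the handle about 49° clockwise, peaking at about 1.4 N m on the screw. Since a rigid grip could hold the joint straight, I then swung the handle about its pin to make it fold. It reached an estimated 0.28 rad, just short of the 0.30 stop, and stayed folded for over half a second.
- **Screw angle:** I estimate it at about 0.8 rad, with bounds of roughly 0.57 to 1.1. This comes from the handle angles and play. I did not measure the square's final angle separately, and my readings of its starting angle differed by several degrees.
- **Removal:** I eased the handle back until it sprang straight and the torque was near zero, then lifted the wrench off. The screw did not visibly turn back.
- **Final checks:** In the tray's frame the socket is at about x = +0.116, y = −0.015 m and the handle end at about −0.144, −0.039 m, both inside the rim. The wrench lies flat and straight with the gripper clear. The cup, jar and batten look unmoved in the images, though I did not measure them again.

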